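Clamp the cavity block and tighten the ratchet knob until it clicks

TASK

Take the steel cavity block out of its plywood cradle and stand it, pocket upward, on the bed of the bench clamp, between the two aluminium soft jaws and about centred on them, so that the jaws will close on its two long sides. Then turn the clamp's black ratchet knob clockwise until the jaws grip the block and the knob slips, let it slip on for two clicks (about 30 degrees), and leave the block clamped there with the knob released. Do not knock the other things on the bench about.

Things in the scene. Friction and masses are not known exactly. Their poses are not given: they have to be found in the camera images.
- block: Loose cavity block, dull grey steel, 0.6 kg: 62 mm long (x), 40 wide (y), 38 high (z), a 36 x 18 mm pocket 10 mm deep in its top. Origin: centre of the underside. In the cradle fingers reach only its two long sides; in the clamp only its two ends (its ends overhang the bed; the jaws are 2 mm taller than it). So set it down on the bare bench and take it again the other way.
- block_center (a point): Centre of the cavity block (19 mm above its underside), axes as the block's.
- cradle: Fixed plywood cradle, origin at the centre of its underside. Base 92 (x) x 90 (y) x 12 mm; the block stands on it, length along the cradle's x, between two upright cheeks that cover its ends (inner faces 70 mm apart, 64 mm wide in y, tops 58 mm above the bench, 8 mm over the block). The sides along y are open. It lies left and the clamp right of the robot, or the other way round.
- clamp: Fixed dark iron clamp, origin at the centre of its underside, jaws closing along its x. Foot 215 x 90 x 10 mm; bed 44 mm wide (y), top at z = 35. Fixed aluminium jaw: face at x = -85 mm, 50 wide (y), top at z = 75. Knob housing at x = 70, 60 x 64 mm, top at z = 62. Bench at x = 0.50 m, 20 mm to the cradle's side of half-way (in y) between the clamp and cradle origins, is bare for 70 mm around.
- clamp_seat (a point): Point on top of the clamp bed, 20 mm from the fixed jaw's face, axes as the clamp's: the centre of the block's underside once it is clamped (block's length along this y).
- clamp_jaw: Moving aluminium soft jaw, 18 x 50 x 40 mm, on the clamp's +x side; origin at the bottom middle of its working face, on the bed; axes as the clamp's. The opening to the fixed jaw is 51 to 56 mm at the start; the jaw moves to clamp -x by 10 mm per radian of the collar, pushes the block over to the fixed jaw, then gives on its springs (5 N/mm).
- knob_grip (a point): On the ratchet knob's vertical axis (clamp x = 70 mm), in the middle of its grip bar, about 101 mm above the bench; x runs along the bar and turns with the knob. The knob is a black bar 64 mm long, 16 thick, 30 high (87 to 117 mm above the bench), over a round steel collar of 58 mm diameter (top at 75 mm).
- clamp_collar (a joint): Angle of the steel collar under the knob, which drives the moving jaw, rad: 0 fully open, growing clockwise seen from above, at most 2.6. 0 to 0.5 at the start; with the block gripped it stops at about 1.9 (the jaw touches at 1.6). Takes about 0.12 N m and stays where it is left.
- clamp_knob (a joint): How far the knob has slipped over the collar, rad: 0 at the start, growing clockwise. While the knob drives the collar it stays put; once the gripped block stops the collar, the knob slips at about 0.28 N m, a steady drag; each 0.26 rad (15 degrees) of slip counts as one click. More slip does no harm. The whole turn (collar and slip) is about 1.9 to 2.5 rad: two grasps.
- stone_holder: Bystander: brown bakelite stone holder with a grey stone, 157 mm long, 18 mm high, lying. Origin at its underside.
- jar: Bystander: amber glass jar, 64 mm diameter, 62 mm high. Origin at its underside.
- brush: Bystander: bench brush, lying. Origin at its underside.
- vee_block: Bystander: dark steel vee block 70 x 50 x 42 mm. Origin at its underside.
- core_stub: Bystander: round brass core, 48 mm foot, 64 mm high, standing. Origin at its underside.
- long_insert: Bystander: longer, flatter steel insert with two pockets, 125 x 55 x 28 mm. Origin at its underside.
Mind the look-alikes: they are no part of the job. Leave any purple look-alike of the block alone.

How it is judged:
On the way, in this order (a step that is already met when the one before it is completed fails the run):
1. the block stands on the clamp bed between the jaws, let go, before the knob has slipped (x of block_center in the frame of clamp between -0.072 and -0.046 m and y of block_center in the frame of clamp between -0.012 and 0.012 m and z of block_center in the frame of clamp between 0.049 and 0.059 m and angle between block_center's own z axis and vertical below 0.12 rad and angle between the x axis of block_center and the y axis of clamp, either way round below 0.2 rad and value of joint clamp_knob below 0.12 rad and contact force between the fingers and block below 0.1 N), for 0.2 s.
2. the knob is turned until it has slipped by more than 0.35 rad with the block gripped (x of block_center in the frame of clamp between -0.069 and -0.061 m and y of block_center in the frame of clamp between -0.012 and 0.012 m and z of block_center in the frame of clamp between 0.049 and 0.059 m and angle between block_center's own z axis and vertical below 0.12 rad and angle between the x axis of block_center and the y axis of clamp, either way round below 0.12 rad and contact force between block and clamp_jaw above 2 N and value of joint clamp_knob above 0.35 rad and linear speed of block below 0.02 m/s), for 0.1 s.
At the end, for the whole second after the job is handed in: The block stands pocket up on the clamp bed (height within 5 mm, tilt and yaw to the jaws under 0.12 rad), centred on the jaws within 12 mm, against the fixed jaw within 4 mm, at rest, pressed by the moving jaw with over 2 N; the knob has slipped over 0.35 rad since the start (all of step 2); the robot touches nothing.
It fails at once if a bystander is moved more than 40 mm (distance of any of stone_holder, jar, brush, vee_block, core_stub, long_insert from where it was at the start of the episode above 0.04 m).
It also fails if it takes over 72 s, if anything falls off the work surface, if the arm or the gripper's body presses on something with over 40 N, if the wrist force passes 120 N, or if a joint passes its speed limit or range.

ROBOT

A 6-joint arm with a two-finger parallel gripper is mounted at the origin on the work surface. World frame = base frame: x ahead of the robot, y to its left, z up, the work surface at z = 0. Lengths are in m, angles in rad, forces in N, time in s.
With the tool pointing down it reaches from about 0.225 to 0.875 m from the base axis. Payload 3.4 kg.
Tool frame: the origin (TCP) lies on the centre line of the jaws, within the pads' length; the fingertips stand 14 mm ahead of it and the grasp point (between the pads) lies 5 mm behind it; z points along the fingers, x is the direction in which the jaws open and shut, and the axes are right-handed (so a half turn about z gives the same grasp; the last joint's range is limited). The gripper opens to 85 mm and grips with 20 to 120 N. Pads are 22 mm wide; open, the fingers measure 114 mm over their backs; the gripper's body (76 mm by 85 mm) begins 54 mm behind the grasp point. The pads swing forward as they close: fully open they stand 13 mm farther back than shut.
Start: joints at [1.092, 0.276, 1.505, -0, 1.361, -0.121], TCP at [0.201, 0.539, 0.245] pointing down, gripper open.
Joint ranges: [-2.89, 2.89], [-0.75, 2.08], [0.22, 2.7], [-1.18, 4.32], [0.11, 2.71], [-2.7, 2.7]. Speed limits (rad/s): [2.57, 2.57, 3.14, 3.14, 3.14, 3.14].

INTERFACE

Orientations are given as a unit quaternion [x, y, z, w].
In Python, from station import ctrl, cams gives the robot as it stands. The module is installed in compiled form; this text tells all that it offers.
- The arm moves only by the tool jog_arm, never from a script. Its argument "rows" is a list of rows, each a list of 3 entries, a list of its own where there are three numbers: the shift along the tool's x, y, z in cm, then the turn, a rotation vector about the tool's x, y, z in degrees, then the opening, from 0 (shut) to 1 (fully open). In form: [[[x, y, z], [wx, wy, wz], fingers], ...]. A call has 1 to 12 rows; each row is the pose to reach, as a shift and turn from the pose commanded when the call began, along the tool's axes at that moment; what a row does not reach only later rows make up. A row lasts 1/12 s, in which the tool goes at most 41.7 mm and 7.16 degrees, less where a joint would pass 70% of its speed; a pose out of reach is approached as far as the arm can. A call with a gripper value outside its range is refused whole. The fingers move at their own pace and stop on an object; the grip force is fixed at half the most. Time passes only in rows, so rows that repeat a pose let the fingers close. It gives the time, the measured TCP pose, the force and the opening at its end, in the units of the state.
- ctrl.get_state(): the state, without advancing time (a new reading comes with each control period).
- cams.grab_frame(name): name is "scene" or "top"; returns a dict with "pixels" (384x512x3 uint8, red, green, blue), "fx", "fy", "cx", "cy" (pixels), "origin" and "rotation" of the camera in the world. Camera axes: x right, y up, looking along -z (the intrinsics and any distortion apply to the point x, -y, -z); pixel columns grow to the right and rows downward; lengths in m; the calibration is good to about 2 mm. A picture is of the moment at which its call begins. There is no depth.
- ctrl.sign_off(): hands the job in, once; it reports no verdict.
Trained networks look in a picture, given as the dict that the camera call returned (one of the last four; its "shot" number tells which), for a name from the list of things; names that differ only in an ending like _2 or _b are one class to them, and where a whole thing is asked for, a point or a joint stands for the part that bears it (a point fixed in the world has none). Each returns a list of dicts, best first, with "p" (0 to 1); they miss things now and then, are a little off and sometimes report something else, mostly with a low value. They report only what shows in the picture. A call takes as long as a camera call. They do not tell look-alikes from the thing itself.
- cams.find_in(picture, label): "at" ([x, y, z] in m, in world coordinates, good to about 4 mm: the middle of the surface that is visible of it).
The state is a dict: "clock": time; "joint_pos": joint angles; "qd": joint speeds; "effort": joint torques, N m; "position": TCP position; "tool_rot": TCP orientation; "ft_force": force on the tool from outside, world axes, zero at the start; "moment": the same for the moment, N m; "opening": finger opening in m.
Only numpy, scipy, OpenCV 4.12 (cv2) and the standard library are available. Lean on these libraries where they do the work, as an engineer would, in place of code of your own. Each camera call takes 0.05 s, during which the arm holds its last target.

## Working session

There is one attempt and no reset: what is moved stays moved. The work goes in short steps, Python scripts to look and compute and a tool call to move; the robot and the scene stay as the last step left them, time stands still between calls to the robot, and variables do not carry over. Pictures are saved under pics/ and viewed, and the job is handed in when it is done.

Besides the shell and the picture viewer there is one more tool, called after ">>>" as name(argument=value, ...), one argument or row to a line, values as JSON. jog_arm: Moves the arm, as the interface text tells. Its arguments: {"type":"object","properties":{"rows":{"type":"array","items":{"type":"array"}}},"required":["rows"]}

```bash
mkdir -p pics; cat > h.py <<'E'
import numpy as np, cv2
from scipy.spatial.transform import Rotation as R
from station import ctrl, cams
def save(f,n,crop=None,s=1):
    im=f["pixels"][:,:,::-1]
    if crop: im=im[crop[1]:crop[3],crop[0]:crop[2]]
    if s!=1: im=cv2.resize(im,None,fx=s,fy=s,interpolation=cv2.INTER_CUBIC)
    cv2.imwrite("pics/"+n+".png",im)
def proj(f,P):
    P=np.atleast_2d(P); c=(P-np.array(f["origin"]))@np.array(f["rotation"])
    return np.c_[f["cx"]+f["fx"]*c[:,0]/-c[:,2], f["cy"]-f["fy"]*c[:,1]/-c[:,2]]
def ray(f,u,v,z):
    d=np.array([(u-f["cx"])/f["fx"],-(v-f["cy"])/f["fy"],-1.]); d=np.array(f["rotation"])@d
    o=np.array(f["origin"]); return o+d*(z-o[2])/d[2]
E
python3 - <<'E'
from h import *
s=ctrl.get_state(); print(s)
for n in("top","scene"):
    f=cams.grab_frame(n); save(f,n+"0",s=1.5)
    print(n,{k:v for k,v in f.items() if k!="pixels"})
    for l in ["block","cradle","clamp","clamp_jaw","knob_grip","jar","brush","vee_block","core_stub","long_insert","stone_holder"]:
        print(l,[(np.round(d["at"],3).tolist(),round(d["p"],2)) for d in cams.find_in(f,l)][:3])
E
```

```text
{'clock': 0.0, 'joint_pos': array([ 1.09200012e+00,  2.76605019e-01,  1.50616716e+00, -5.21854091e-06,
        1.36068110e+00, -1.20966276e-01]), 'qd': array([ 9.03560713e-04,  1.41163992e-03, -8.16631360e-05,  5.29937738e-04,
        1.98614771e-03, -1.05129578e-03]), 'effort': array([ 1.22781425e-03, -4.16754377e+01, -2.45802426e+01,  1.54091924e-05,
        1.13175731e-02, -1.86800241e-05]), 'position': array([0.20114008, 0.53812493, 0.24442041]), 'tool_rot': array([ 8.21656940e-01,  5.69981585e-01, -8.21609590e-04,  4.36401567e-04]), 'ft_force': array([ 0.41481866, -0.5539611 , -0.18023308]), 'moment': array([ 0.00547669, -0.04247344, -0.02707402]), 'opening': 0.08543227837077698}
top {'fx': 353.1274598035527, 'fy': 353.1274598035527, 'cx': 249.05482396031667, 'cy': 191.83311654444938, 'origin': array([0.38267833, 0.01451586, 1.04232802]), 'rotation': array([-0.07551864,  0.08435338,  0.72268533, -0.68184115]), 'shot': 1}
block [([0.526, 0.222, 0.05], 0.74), ([0.533, 0.335, 0.036], 0.66)]
cradle [([0.531, 0.202, 0.015], 0.59)]
clamp [([0.536, -0.187, 0.035], 0.62)]
clamp_jaw [([0
[... 590 characters left out ...]
rray([0.29304133, 0.2307804 , 0.56961657, 0.73239617]), 'shot': 2}
block [([0.546, 0.33, 0.028], 0.72), ([0.523, 0.218, 0.05], 0.48), ([0.755, -0.165, 0.027], 0.38)]
cradle [([0.563, 0.207, 0.024], 0.89)]
clamp [([0.594, -0.204, 0.052], 0.88)]
clamp_jaw [([0.527, -0.209, 0.074], 0.59), ([0.76, 0.009, 0.02], 0.19)]
knob_grip [([0.614, -0.187, 0.111], 0.74)]
jar [([0.759, 0.155, 0.054], 0.89), ([0.762, 0.007, 0.019], 0.46)]
brush []
vee_block [([0.433, -0.427, 0.031], 0.77), ([0.59, -0.203, 0.053], 0.22)]
core_stub [([0.545, -0.455, 0.024], 0.79), ([0.564, 0.209, 0.026], 0.2)]
long_insert [([0.758, -0.168, 0.027], 0.76)]
stone_holder [([0.759, 0.008, 0.02], 0.59), ([0.62, -0.185, 0.11], 0.22)]
```

```bash
sed -i 's/np.array(f\["rotation"\])/R.from_quat(f["rotation"]).as_matrix()/g' h.py; cat h.py | tail -8; python3 - <<'E'
from h import *
import pickle
for n in("top","scene"):
    f=cams.grab_frame(n); pickle.dump(f,open(n+".pkl","wb"))
    print(proj(f,[[0.526,.222,.05],[.608,-.181,.118],[.75,-.167,.029]]).round(0))
E
```

```text
if s!=1: im=cv2.resize(im,None,fx=s,fy=s,interpolation=cv2.INTER_CUBIC)
    cv2.imwrite("pics/"+n+".png",im)
def proj(f,P):
    P=np.atleast_2d(P); c=(P-np.array(f["origin"]))@R.from_quat(f["rotation"]).as_matrix()
    return np.c_[f["cx"]+f["fx"]*c[:,0]/-c[:,2], f["cy"]-f["fy"]*c[:,1]/-c[:,2]]
def ray(f,u,v,z):
    d=np.array([(u-f["cx"])/f["fx"],-(v-f["cy"])/f["fy"],-1.]); d=R.from_quat(f["rotation"]).as_matrix()@d
    o=np.array(f["origin"]); return o+d*(z-o[2])/d[2]
[[170. 226.]
 [314. 184.]
 [300. 146.]]
[[322. 180.]
 [197. 207.]
 [214. 266.]]
```

View pics/top0.png

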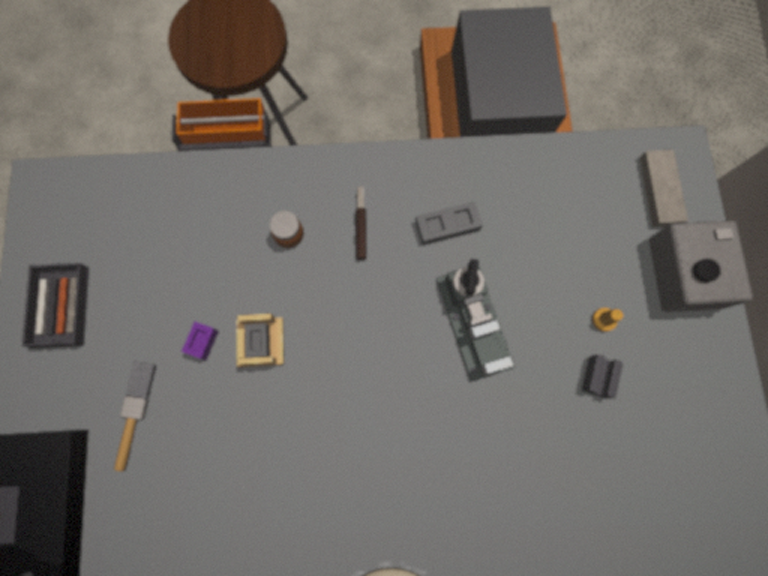

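View pics/scene0.png

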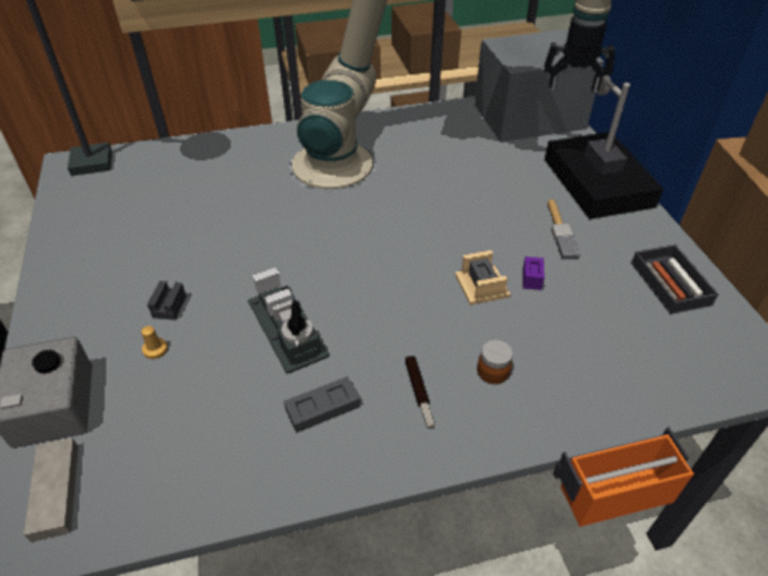

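```bash
python3 - <<'E'
from h import *
import pickle
t=pickle.load(open("top.pkl","rb"));s=pickle.load(open("scene.pkl","rb"))
a=cv2.resize(t["pixels"][205:250,110:200,::-1],None,fx=8.8,fy=8.8,interpolation=cv2.INTER_CUBIC)
cv2.imwrite("pics/tb.png",a[:,:792])
a=cv2.resize(t["pixels"][165:260,280:350,::-1],None,fx=6,fy=6,interpolation=cv2.INTER_CUBIC)
cv2.imwrite("pics/tc.png",a)
a=cv2.resize(s["pixels"][165:250,160:225,::-1],None,fx=7,fy=7,interpolation=cv2.INTER_CUBIC)
cv2.imwrite("pics/sc.png",a)
a=cv2.resize(s["pixels"][160:210,290:380,::-1],None,fx=8,fy=8,interpolation=cv2.INTER_CUBIC)
cv2.imwrite("pics/sb.png",a)
E
```

```text
(no output)
```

View pics/tb.png

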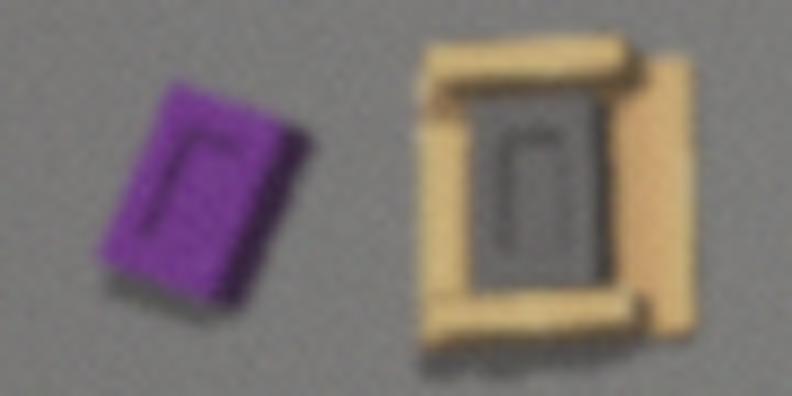

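View pics/tc.png

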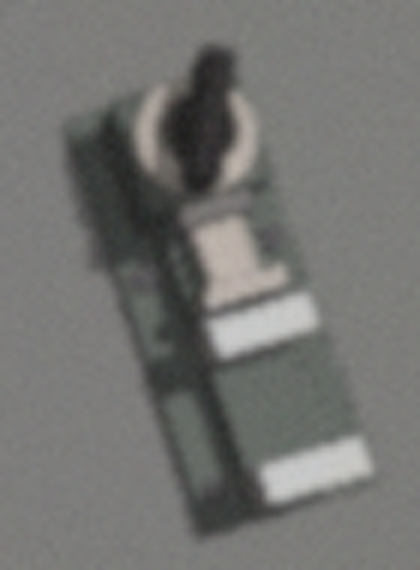

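View pics/sc.png

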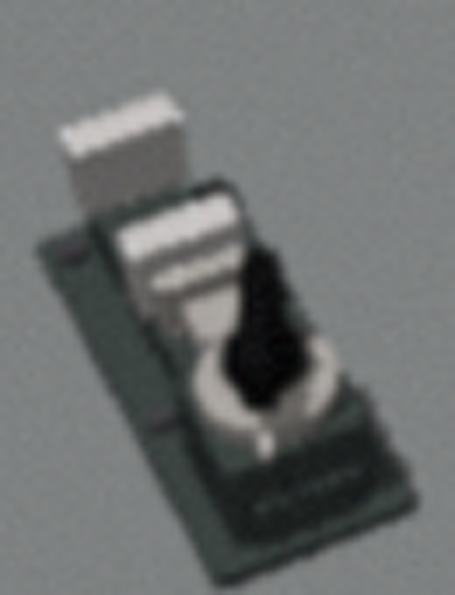

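View pics/sb.png

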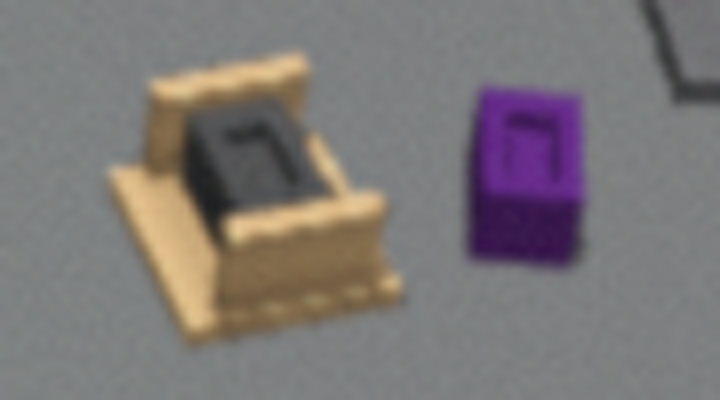

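```bash
cat > fit.py <<'E'
from h import *
import pickle
from scipy.optimize import least_squares
t=pickle.load(open("top.pkl","rb"));s=pickle.load(open("scene.pkl","rb"))
def px(c,o,k): return (np.array(c)+.5)/k-.5+np.array(o)
def fit(data,x0,w=None):
    def res(p,sep=False):
        out=[]
        for f,o,k,prs in data:
            for P,c in prs:
                P=np.array(P,float); Rz=R.from_euler('z',p[2]).as_matrix()
                q=Rz@P+[p[0],p[1],0]
                out.append(proj(f,q)[0]-px(c,o,k))
        return np.array(out) if sep else np.ravel(out)
    r=least_squares(res,x0,loss='soft_l1')
    print(r.x.round(4)); print(res(r.x,True).round(1).tolist()); return r.x
tb=(110,205),8.8; tc=(280,165),6; sc=(160,165),7; sb=(290,160),8
h=.038+.012
print("block")
B=[([.031,.02,h],(470,92)),([.031,-.02,h],(605,95)),([-.031,.02,h],(470,287)),([-.031,-.02,h],(600,290))]
Bs=[([-.031,-.02,h],(188,118)),([-.031,.02,h],(282,98)),([.031,.02,h],(335,190))]
fit([(t,*tb,B)],[.525,.2,0]); fit([(t,*tb,B),(s,*sb,Bs)],[.525,.2,0])
print("cradle")
C=[([.046,-.045,.012],(690,55)),([-.046,-.045,.012],(690,335)),([.046,.032,.058],(428,45)),([.046,-.032,.058],(622,38)),([.035,.032,.058],(432,82)),([.035,-.032,.058],(628,78)),([-.035,.032,.058],(428,298)),([-.035,-.032,.058],(632,292))]
Cs=[([-.046,-.045,.012],(110,170)),([.046,-.045,.012],(190,335)),([.046,.045,.012],(402,290)),([.046,-.032,.058],(232,240)),([.046,.032,.058],(385,208)),([-.046,-.032,.058],(150,82)),([-.046,.032,.058],(308,57))]
fit([(t,*tb,C)],[.525,.2,0]); fit([(t,*tb,C),(s,*sb,Cs)],[.525,.2,0])
print("clamp")
K=[([-.085,.025,.075],(260,468)),([-.085,-.025,.075],(360,435)),([.1075,.045,.01],(65,125)),([-.1075,.045,.01],(200,535)),([.07,0,.075],(197,135))]
Ks=[([-.085,-.025,.075],(78,155)),([-.085,.025,.075],(185,115)),([.1075,-.045,.01],(215,585)),([.1075,.045,.01],(418,500)),([-.1075,-.045,.01],(40,245))]
c1=fit([(t,*tc,K)],[.52,-.2,.3]); c=fit([(t,*tc,K),(s,*sc,Ks)],[.52,-.2,.3]); fit([(s,*sc,Ks)],[.52,-.2,.3])
Rz=R.from_euler('z',c[2]).as_matrix()
for q in [(217,360),(320,327)]:
    print("mjaw", (Rz.T@(ray(t,*px(q,*tc),.075)-[c[0],c[1],0])).round(4))
for q in [(118,238),(228,195)]:
    print("mjaw s", (Rz.T@(ray(s,*px(q,*sc),.075)-[c[0],c[1],0])).round(4))
for q in [(215,50),(200,185)]:
    print("knob", ray(t,*px(q,*tc),.117))
print("seat",Rz@[-.065,0,.035]+[c[0],c[1],0],"axis",Rz@[.07,0,.1]+[c[0],c[1],0])
E
python3 fit.py
```

```text
block
[ 0.5245  0.2219 -0.042 ]
[[0.9, 0.4], [-0.3, -0.2], [0.0, 0.2], [-0.4, -0.4]]
[ 0.5246  0.2224 -0.0292]
[[0.5, 0.5], [-0.7, -0.3], [-0.0, 0.3], [-0.4, -0.5], [-0.3, -0.7], [-0.1, -0.1], [-0.2, 1.6]]
cradle
[ 0.5254  0.2231 -0.0095]
[[0.2, 0.6], [0.5, 0.1], [-0.0, 0.2], [0.6, -0.1], [-0.5, -0.1], [-0.0, -0.8], [-0.3, 0.2], [-0.3, -0.2]]
[ 0.526   0.2237 -0.0076]
[[-0.1, 0.3], [0.3, -0.2], [-0.3, 0.0], [0.4, -0.3], [-0.8, -0.3], [-0.3, -1.0], [-0.5, 0.0], [-0.5, -0.4], [-0.1, -0.1], [-0.7, -0.9], [-0.2, -0.3], [-0.5, -0.2], [0.1, 0.3], [-0.0, -0.2], [-0.9, -0.3]]
clamp
[ 0.5406 -0.1999  0.2349]
[[-0.6, 0.0], [0.0, 0.2], [-0.1, -0.6], [0.8, 0.3], [-0.0, 0.0]]
[ 0.5414 -0.1995  0.2339]
[[-0.7, -0.3], [-0.2, -0.1], [-0.2, -0.9], [0.6, -0.0], [-0.2, -0.3], [-0.3, -0.3], [-0.1, 0.1], [-0.0, -0.9], [-0.1, -0.3], [-0.4, -0.8]]
[ 0.5434 -0.1993  0.2321]
[[-0.1, 0.1], [0.1, 0.5], [0.1, -0.4], [0.1, 0.2], [-0.2, -0.4]]
mjaw [-0.0342  0.0258  0.075 ]
mjaw [-0.0334 -0.0247  0.075 ]
mjaw s [-0.0286 -0.0266  0.075 ]
mjaw s [-0.0307  0.0237  0.075 ]
knob [ 0.63802389 -0.18719589  0.117     ]
knob [ 0.57586821 -0.17413963  0.117     ]
seat [ 0.47821413 -0.21461233  0.035     ] axis [ 0.60953843 -0.1833245   0.1       ]
```

```bash
cat > g.py <<'E'
from h import *
import sys
def goal(x,y,z,yaw):
    st=ctrl.get_state(); Rm=R.from_quat(st["tool_rot"])
    d=Rm.inv().apply(np.array([x,y,z])-st["position"])*100
    w=(Rm.inv()*R.from_euler('z',yaw)*R.from_euler('x',np.pi)).as_rotvec(degrees=True)
    X=Rm.apply([1,0,0])
    print("t",round(st["clock"],2),"shift",d.round(2),"turn",w.round(2),"yaw",round(np.arctan2(X[1],X[0]),3),"q",st["joint_pos"].round(2),"open",round(st["opening"],4),"F",st["ft_force"].round(1))
if __name__=="__main__": goal(*map(float,sys.argv[1:5]))
E
python3 - <<'E'
from h import *
import pickle
t=pickle.load(open("top.pkl","rb"));s=pickle.load(open("scene.pkl","rb"))
print(ray(t,58,288,.03),ray(s,400,113,.03),ray(s,368,110,.03))
E
python3 g.py .5245 .222 .13 1.55
```

```text
[0.3739768  0.53724216 0.03      ] [0.23592482 0.64865205 0.03      ] [0.18720482 0.53924151 0.03      ]
t 1.3 shift [-18.34  41.35  11.53] turn [  0.    -0.   -19.31] yaw 1.213 q [ 1.09  0.28  1.5  -0.    1.36 -0.12] open 0.0855 F [ 0.1 -0.7  1.6]
```

>>> jog_arm(
  rows=[
    [[-18.3, 41.3, 4], [0, 0, -19.3], 1],
    [[-18.3, 41.3, 4], [0, 0, -19.3], 1],
    [[-18.3, 41.3, 4], [0, 0, -19.3], 1],
    [[-18.3, 41.3, 4], [0, 0, -19.3], 1],
    [[-18.3, 41.3, 4], [0, 0, -19.3], 1],
    [[-18.3, 41.3, 4], [0, 0, -19.3], 1],
    [[-18.3, 41.3, 4], [0, 0, -19.3], 1],
    [[-18.3, 41.3, 4], [0, 0, -19.3], 1],
    [[-18.3, 41.3, 4], [0, 0, -19.3], 1],
    [[-18.3, 41.3, 4], [0, 0, -19.3], 1],
    [[-18.3, 41.3, 11.5], [0, 0, -19.3], 1],
    [[-18.3, 41.3, 11.5], [0, 0, -19.3], 1],
  ],
)

```text
clock: 2.3
position: [0.5257, 0.2233, 0.1371]
tool_rot: [0.715, 0.699, 0.003, 0.002]
ft_force: [0.7, 0.9, -0.4]
opening: 0.0855
```

```bash
python3 g.py .5245 .222 .13 1.55; python3 - <<'E'
from h import *
for n in("top","scene"):
    f=cams.grab_frame(n); p=(170,225) if n=="top" else (335,170)
    save(f,n+"1",crop=(p[0]-60,p[1]-60,p[0]+60,p[1]+60),s=5)
E
```

```text
t 2.3 shift [-0.14 -0.13  0.71] turn [ 0.4  -0.12 -0.14] yaw 1.548 q [ 0.28  0.35  1.68 -0.    1.1  -1.27] open 0.0855 F [ 0.7  0.9 -0.4]
```

View pics/scene1.png

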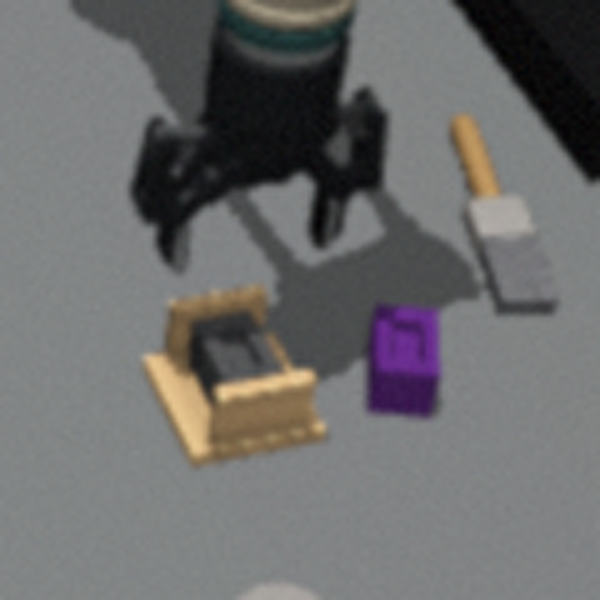

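View pics/top1.png

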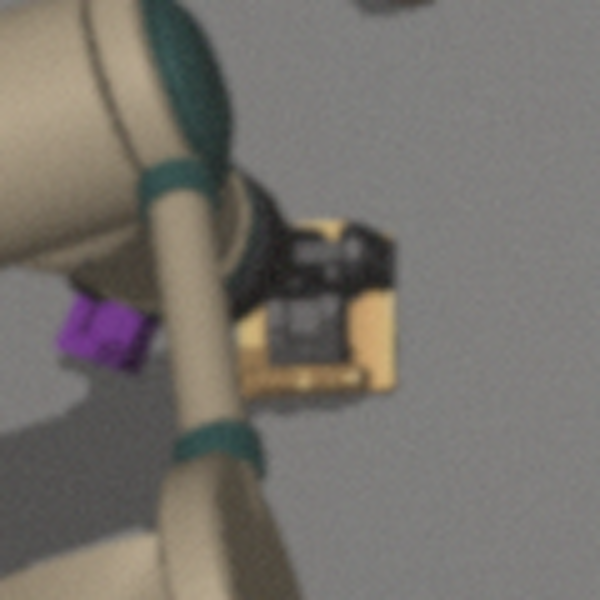

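>>> jog_arm(
  rows=[
    [[-0.1, -0.1, 3], [0, 0, 0], 1],
    [[-0.1, -0.1, 6], [0, 0, 0], 1],
    [[-0.1, -0.1, 8], [0, 0, 0], 1],
    [[-0.1, -0.1, 9.5], [0, 0, 0], 1],
    [[-0.1, -0.1, 10.3], [0, 0, 0], 1],
    [[-0.1, -0.1, 10.3], [0, 0, 0], 1],
    [[-0.1, -0.1, 10.3], [0, 0, 0], 1],
  ],
)

```text
clock: 2.98
position: [0.5214, 0.2245, 0.0338]
tool_rot: [0.714, 0.7, 0.001, 0.0]
ft_force: [-0.8, -0.4, 1.2]
opening: 0.0853
```

```bash
python3 g.py .5245 .222 .033 1.55; python3 - <<'E'
from h import *
for n in("scene",):
    f=cams.grab_frame(n); p=(325,170)
    print(proj(f,ctrl.get_state()["position"]))
    save(f,n+"2",crop=(p[0]-40,p[1]-40,p[0]+40,p[1]+40),s=7)
E
```

```text
t 2.98 shift [-0.24  0.32  0.08] turn [ 0.06 -0.04  0.03] yaw 1.55 q [ 0.28  0.46  1.81  0.    0.87 -1.27] open 0.0853 F [-0.8 -0.4  1.2]
[[321.65336846 182.09723183]]
```

View pics/scene2.png

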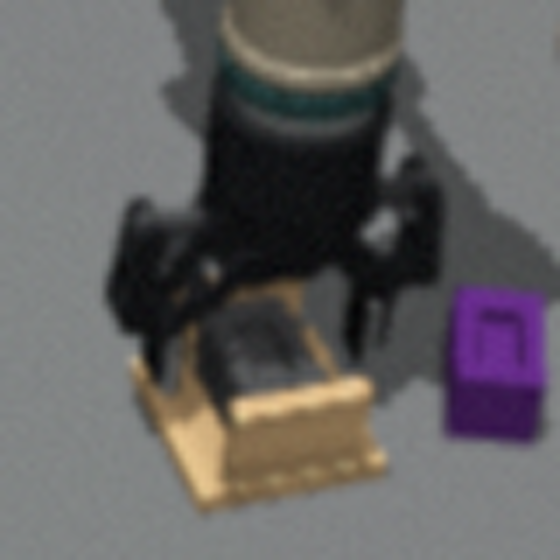

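>>> jog_arm(
  rows=[
    [[-0.2, 0.3, 0.1], [0, 0, 0], 1],
    [[-0.2, 0.3, 0.1], [0, 0, 0], 1],
    [[-0.2, 0.3, 0.1], [0, 0, 0], 0],
    [[-0.2, 0.3, 0.1], [0, 0, 0], 0],
    [[-0.2, 0.3, 0.1], [0, 0, 0], 0],
    [[-0.2, 0.3, 0.1], [0, 0, 0], 0],
    [[-0.2, 0.3, 0.1], [0, 0, 0], 0],
    [[-0.2, 0.3, 0.1], [0, 0, 0], 0],
    [[-0.2, 0.3, 0.1], [0, 0, 0], 0],
    [[-0.2, 0.3, 0.1], [0, 0, 0], 0],
  ],
)

```text
clock: 3.87
position: [0.5245, 0.2221, 0.0324]
tool_rot: [0.715, 0.7, 0.001, 0.0]
ft_force: [0.8, 2.3, 5.6]
opening: 0.039
```

```bash
python3 g.py .5245 .222 .14 1.55
```

```text
t 3.87 shift [  0.     0.02 -10.76] turn [ 0.07 -0.06 -0.03] yaw 1.549 q [ 0.28  0.46  1.81  0.    0.87 -1.27] open 0.039 F [0.8 2.3 5.6]
```

>>> jog_arm(
  rows=[
    [[0, 0, -1], [0, 0, 0], 0],
    [[0, 0, -2.5], [0, 0, 0], 0],
    [[0, 0, -4.5], [0, 0, 0], 0],
    [[0, 0, -6.5], [0, 0, 0], 0],
    [[0, 0, -8.5], [0, 0, 0], 0],
    [[0, 0, -10], [0, 0, 0], 0],
    [[0, 0, -11], [0, 0, 0], 0],
    [[0, 0, -11], [0, 0, 0], 0],
  ],
)

```text
clock: 4.53
position: [0.5245, 0.2215, 0.1433]
tool_rot: [0.714, 0.7, 0.001, 0.001]
ft_force: [0.3, 0.1, -5.5]
opening: 0.0386
```

```bash
python3 g.py .5 .032 .14 .234; python3 - <<'E'
from h import *
for n in("scene",):
    f=cams.grab_frame(n); p=(325,150)
    save(f,n+"3",crop=(p[0]-50,p[1]-50,p[0]+50,p[1]+50),s=6)
E
```

```text
t 4.53 shift [-19.    -2.05   0.32] turn [ 0.1 -0.1 75.4] yaw 1.55 q [ 0.28  0.34  1.68 -0.    1.12 -1.27] open 0.0386 F [ 0.3  0.1 -5.5]
```

View pics/scene3.png

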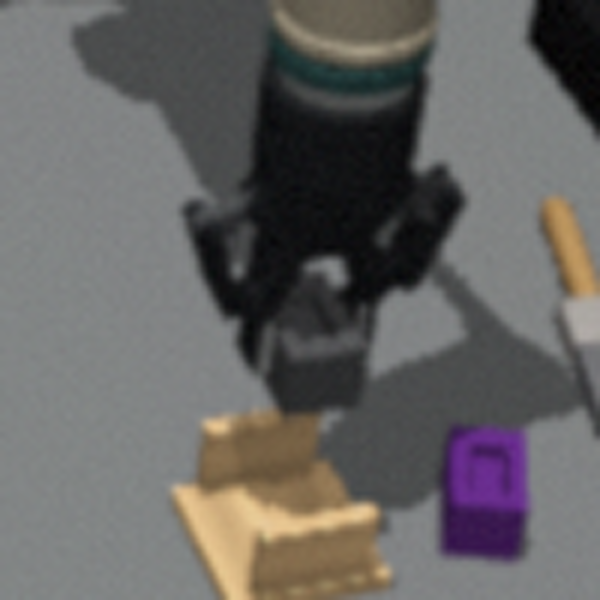

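>>> jog_arm(
  rows=[
    [[-3, -0.5, 0], [0, 0, 6.5], 0],
    [[-6, -1, 0], [0, 0, 13], 0],
    [[-9, -1.4, 0], [0, 0, 20], 0],
    [[-12, -1.7, 0], [0, 0, 27], 0],
    [[-15, -2, 0], [0, 0, 34], 0],
    [[-17.5, -2, 0], [0, 0, 41], 0],
    [[-19, -2, 0], [0, 0, 48], 0],
    [[-19, -2, 0], [0, 0, 55], 0],
    [[-19, -2, 0], [0, 0, 62], 0],
    [[-19, -2, 0], [0, 0, 69], 0],
    [[-19, -2, 0], [0, 0, 75.4], 0],
    [[-19, -2, 0], [0, 0, 75.4], 0],
  ],
)

```text
clock: 5.58
position: [0.4985, 0.0319, 0.1401]
tool_rot: [0.993, 0.116, -0.002, -0.0]
ft_force: [0.1, -0.1, -5.0]
opening: 0.0393
```

```bash
python3 g.py .5 .032 .0215 .234
```

```text
t 5.58 shift [ 0.19  0.04 11.86] turn [-0.06  0.22 -0.12] yaw 0.232 q [-0.08  0.25  1.82 -0.    1.07 -0.31] open 0.0393 F [ 0.1 -0.1 -5. ]
```

>>> jog_arm(
  rows=[
    [[0.1, 0, 2.5], [0, 0, 0], 0],
    [[0.1, 0, 5], [0, 0, 0], 0],
    [[0.1, 0, 7.5], [0, 0, 0], 0],
    [[0.1, 0, 9.5], [0, 0, 0], 0],
    [[0.1, 0, 10.8], [0, 0, 0], 0],
    [[0.1, 0, 11.2], [0, 0, 0], 0],
    [[0.1, 0, 11.2], [0, 0, 0], 0],
  ],
)

```text
clock: 6.17
position: [0.4994, 0.0324, 0.0281]
tool_rot: [0.993, 0.118, -0.002, -0.0]
ft_force: [0.7, -0.2, -4.5]
opening: 0.0393
```

```bash
python3 g.py .5 .032 .0215 .234
```

```text
t 6.17 shift [0.05 0.05 0.66] turn [-0.08  0.25  0.1 ] yaw 0.236 q [-0.07  0.39  1.96 -0.    0.79 -0.31] open 0.0393 F [ 0.7 -0.2 -4.5]
```

>>> jog_arm(
  rows=[
    [[0, 0, 0.3], [0, 0, 0], 0],
    [[0, 0, 0.5], [0, 0, 0], 0],
    [[0, 0, 0.65], [0, 0, 0], 0],
    [[0, 0, 0.75], [0, 0, 0], 0],
    [[0, 0, 0.75], [0, 0, 0], 0],
  ],
)

```text
clock: 6.58
position: [0.5012, 0.0323, 0.0226]
tool_rot: [0.993, 0.117, 0.0, 0.0]
ft_force: [-0.3, 0.8, -4.7]
opening: 0.0389
```

```bash
python3 g.py .5 .032 .0215 .234
```

```text
t 6.58 shift [-0.12  0.    0.11] turn [ 0.01 -0.04  0.01] yaw 0.234 q [-0.07  0.4   1.97  0.    0.77 -0.31] open 0.0389 F [-0.3  0.8 -4.7]
```

>>> jog_arm(
  rows=[
    [[0, 0, 0.15], [0, 0, 0], 0],
    [[0, 0, 0.25], [0, 0, 0], 0],
    [[0, 0, 0.25], [0, 0, 0], 0],
  ],
)

```text
clock: 6.83
position: [0.5012, 0.0323, 0.0204]
tool_rot: [0.993, 0.117, 0.0, 0.0]
ft_force: [-0.8, -0.2, 0.5]
opening: 0.0393
```

```bash
python3 g.py .5 .032 .0215 .234
```

```text
t 6.83 shift [-0.13  0.   -0.11] turn [ 0.01 -0.05 -0.  ] yaw 0.234 q [-0.07  0.4   1.97  0.    0.77 -0.31] open 0.0393 F [-0.8 -0.2  0.5]
```

Touching down (weight gone). Open, then raise.

>>> jog_arm(
  rows=[
    [[0, 0, 0], [0, 0, 0], 1],
    [[0, 0, 0], [0, 0, 0], 1],
    [[0, 0, 0], [0, 0, 0], 1],
    [[0, 0, 0], [0, 0, 0], 1],
    [[0, 0, 0], [0, 0, 0], 1],
    [[0, 0, 0], [0, 0, 0], 1],
    [[0, 0, -2], [0, 0, 0], 1],
    [[0, 0, -4], [0, 0, 0], 1],
    [[0, 0, -7], [0, 0, 0], 1],
    [[0, 0, -10], [0, 0, 0], 1],
    [[0, 0, -13], [0, 0, 0], 1],
    [[0, 0, -13], [0, 0, 0], 1],
  ],
)

```text
clock: 7.83
position: [0.5049, 0.0321, 0.1555]
tool_rot: [0.993, 0.117, 0.006, 0.001]
ft_force: [1.5, -0.5, -0.0]
opening: 0.0857
```

>>> jog_arm(
  rows=[
    [[0, 0, 0], [0, 0, 7], 1],
    [[0, 0, 0], [0, 0, 14], 1],
    [[0, 0, 0], [0, 0, 21], 1],
    [[0, 0, 0], [0, 0, 28], 1],
    [[0, 0, 0], [0, 0, 35], 1],
    [[0, 0, 0], [0, 0, 42], 1],
    [[0, 0, 0], [0, 0, 49], 1],
    [[0, 0, 0], [0, 0, 56], 1],
    [[0, 0, 0], [0, 0, 63], 1],
    [[0, 0, 0], [0, 0, 70], 1],
    [[0, 0, 0], [0, 0, 77], 1],
    [[0, 0, 0], [0, 0, 84], 1],
  ],
)

```text
clock: 8.83
position: [0.5005, 0.0323, 0.1491]
tool_rot: [0.814, -0.58, -0.0, 0.0]
ft_force: [0.5, -0.3, -0.2]
opening: 0.0854
```

```bash
python3 g.py .5 .032 .15 -1.337;  python3 - <<'E'
from h import *
import pickle
for n in("scene","top"):
    f=cams.grab_frame(n); p=proj(f,[.5,.032,.03])[0].astype(int); print(p,f["shot"])
    pickle.dump(f,open(n+"4.pkl","wb"))
    print(cams.find_in(f,"block"))
    save(f,n+"4",crop=(p[0]-50,p[1]-50,p[0]+50,p[1]+50),s=6)
E
```

```text
t 8.83 shift [ 0.01  0.06 -0.09] turn [0.05 0.02 5.66] yaw -1.238 q [-0.07  0.24  1.81  0.    1.09  1.16] open 0.0854 F [ 0.5 -0.3 -0.2]
[261 188] 9
[{'at': [0.5149, 0.0301, 0.0305], 'p': 0.67}, {'at': [0.5467, 0.3321, 0.0316], 'p': 0.64}]
[238 231] 10
[{'at': [0.5304, 0.3311, 0.0378], 'p': 0.71}]
```

View pics/scene4.png

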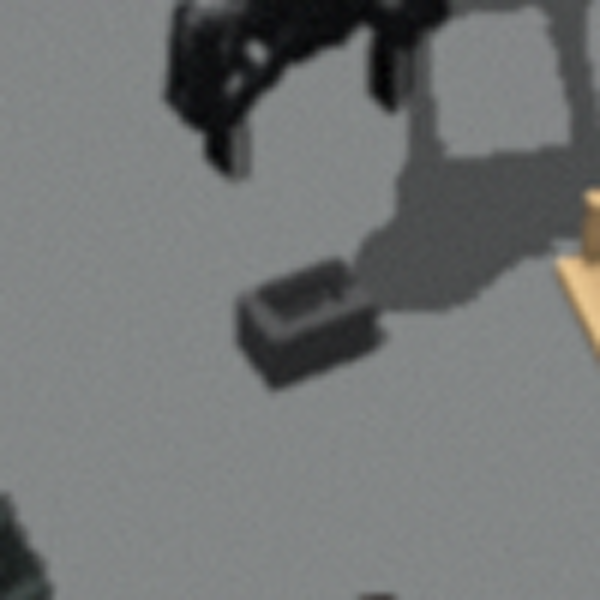

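View pics/top4.png

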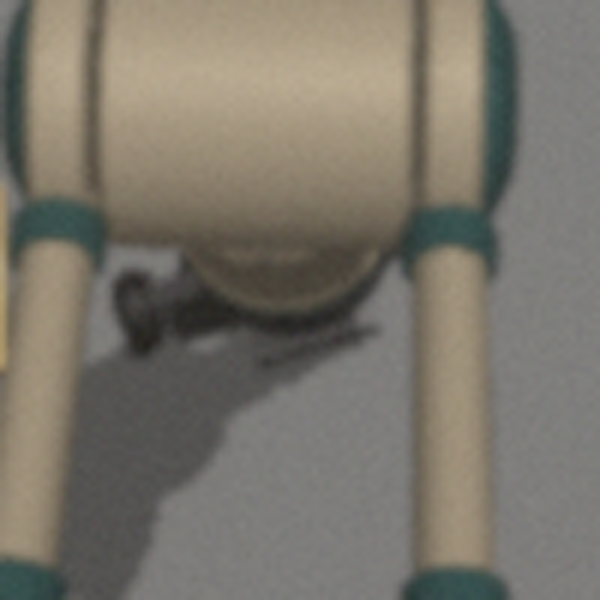

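```bash
python3 - <<'E'
from fit import fit,h
from h import *
import pickle
f=pickle.load(open("scene4.pkl","rb")); h=.038
print("----")
fit([(f,(211,138),6,[([.031,-.02,h],(238,300)),([-.031,-.02,h],(345,260)),([-.031,.02,h],(382,305)),([.031,.02,h],(275,350)),([.031,.02,0],(275,390))])],[.5,.03,-1.3])
E
```

```text
block
[ 0.5245  0.2219 -0.042 ]
[[0.9, 0.4], [-0.3, -0.2], [0.0, 0.2], [-0.4, -0.4]]
[ 0.5246  0.2224 -0.0292]
[[0.5, 0.5], [-0.7, -0.3], [-0.0, 0.3], [-0.4, -0.5], [-0.3, -0.7], [-0.1, -0.1], [-0.2, 1.6]]
cradle
[ 0.5254  0.2231 -0.0095]
[[0.2, 0.6], [0.5, 0.1], [-0.0, 0.2], [0.6, -0.1], [-0.5, -0.1], [-0.0, -0.8], [-0.3, 0.2], [-0.3, -0.2]]
[ 0.526   0.2237 -0.0076]
[[-0.1, 0.3], [0.3, -0.2], [-0.3, 0.0], [0.4, -0.3], [-0.8, -0.3], [-0.3, -1.0], [-0.5, 0.0], [-0.5, -0.4], [-0.1, -0.1], [-0.7, -0.9], [-0.2, -0.3], [-0.5, -0.2], [0.1, 0.3], [-0.0, -0.2], [-0.9, -0.3]]
clamp
[ 0.5406 -0.1999  0.2349]
[[-0.6, 0.0], [0.0, 0.2], [-0.1, -0.6], [0.8, 0.3], [-0.0, 0.0]]
[ 0.5414 -0.1995  0.2339]
[[-0.7, -0.3], [-0.2, -0.1], [-0.2, -0.9], [0.6, -0.0], [-0.2, -0.3], [-0.3, -0.3], [-0.1, 0.1], [-0.0, -0.9], [-0.1, -0.3], [-0.4, -0.8]]
[ 0.5434 -0.1993  0.2321]
[[-0.1, 0.1], [0.1, 0.5], [0.1, -0.4], [0.1, 0.2], [-0.2, -0.4]]
mjaw [-0.0342  0.0258  0.075 ]
mjaw [-0.0334 -0.0247  0.075 ]
mjaw s [-0.0286 -0.0266  0.075 ]
mjaw s [-0.0307  0.0237  0.075 ]
knob [ 0.63802389 -0.18719589  0.117     ]
knob [ 0.57586821 -0.17413963  0.117     ]
seat [ 0.47821413 -0.21461233  0.035     ] axis [ 0.60953843 -0.1833245   0.1       ]
----
[ 0.5039  0.0336 -1.3366]
[[0.3, -0.4], [-0.2, -0.1], [-0.2, 0.2], [0.1, -0.6], [0.1, 1.1]]
```

>>> jog_arm(
  rows=[
    [[0, 0.1, 2], [0, 0, 5.7], 1],
    [[0, 0.1, 4], [0, 0, 5.7], 1],
    [[0, 0.1, 7], [0, 0, 5.7], 1],
    [[0, 0.1, 9], [0, 0, 5.7], 1],
    [[0, 0.1, 10], [0, 0, 5.7], 1],
    [[0, 0.1, 10], [0, 0, 5.7], 1],
    [[0, 0.1, 10], [0, 0, 5.7], 1],
  ],
)

```text
clock: 9.62
position: [0.4998, 0.032, 0.0494]
tool_rot: [0.787, -0.617, -0.001, 0.0]
ft_force: [0.5, 0.2, -0.2]
opening: 0.0854
```

```bash
python3 g.py .5015 .0325 .022 -1.337
```

```text
t 9.62 shift [-0.   -0.18  2.74] turn [0.07 0.03 0.39] yaw -1.33 q [-0.08  0.36  1.94  0.    0.84  1.25] open 0.0854 F [ 0.5  0.2 -0.2]
```

>>> jog_arm(
  rows=[
    [[0, -0.1, 1], [0, 0, 0.3], 1],
    [[0, -0.1, 2], [0, 0, 0.3], 1],
    [[0, -0.1, 2.7], [0, 0, 0.3], 1],
    [[0, -0.1, 2.7], [0, 0, 0.3], 1],
    [[0, -0.1, 2.7], [0, 0, 0.3], 0],
    [[0, -0.1, 2.7], [0, 0, 0.3], 0],
    [[0, -0.1, 2.7], [0, 0, 0.3], 0],
    [[0, -0.1, 2.7], [0, 0, 0.3], 0],
    [[0, -0.1, 2.7], [0, 0, 0.3], 0],
    [[0, -0.1, 2.7], [0, 0, 0.3], 0],
  ],
)

```text
clock: 10.45
position: [0.5017, 0.0321, 0.0237]
tool_rot: [0.785, -0.62, 0.001, -0.001]
ft_force: [0.4, -0.7, 6.2]
opening: 0.0607
```

```bash
python3 g.py .5015 .0325 .15 -1.337
```

```text
t 10.45 shift [-3.000e-02 -1.000e-02 -1.263e+01] turn [-0.1  -0.04  0.02] yaw -1.337 q [-0.07  0.4   1.96 -0.    0.77  1.26] open 0.0607 F [ 0.4 -0.7  6.2]
```

>>> jog_arm(
  rows=[
    [[0, 0, -1.5], [0, 0, 0], 0],
    [[0, 0, -3.5], [0, 0, 0], 0],
    [[0, 0, -6], [0, 0, 0], 0],
    [[0, 0, -8.5], [0, 0, 0], 0],
    [[0, 0, -11], [0, 0, 0], 0],
    [[0, 0, -12.5], [0, 0, 0], 0],
    [[0, 0, -12.5], [0, 0, 0], 0],
  ],
)

```text
clock: 11.03
position: [0.5026, 0.0322, 0.1503]
tool_rot: [0.785, -0.62, 0.002, -0.002]
ft_force: [1.5, -0.4, -4.8]
opening: 0.0608
```

```bash
python3 g.py .4842 -.2133 .145 -1.337
```

```text
t 11.03 shift [23.45  7.48  0.52] turn [-0.32 -0.08  0.  ] yaw -1.337 q [-0.07  0.24  1.81  0.    1.09  1.26] open 0.0608 F [ 1.5 -0.4 -4.8]
```

>>> jog_arm(
  rows=[
    [[3, 1, 0], [0, 0, 0], 0],
    [[6, 2, 0], [0, 0, 0], 0],
    [[9, 3, 0], [0, 0, 0], 0],
    [[12, 4, 0], [0, 0, 0], 0],
    [[15, 5, 0], [0, 0, 0], 0],
    [[18, 6, 0], [0, 0, 0], 0],
    [[21, 6.8, 0], [0, 0, 0], 0],
    [[22.8, 7.3, 0], [0, 0, 0], 0],
    [[23.4, 7.5, 0.3], [0, 0, 0], 0],
    [[23.4, 7.5, 0.3], [0, 0, 0], 0],
    [[23.4, 7.5, 0.3], [0, 0, 0], 0],
  ],
)

```text
clock: 11.95
position: [0.4809, -0.2115, 0.143]
tool_rot: [0.784, -0.62, -0.002, -0.0]
ft_force: [-0.1, 0.6, -5.7]
opening: 0.061
```

```bash
python3 g.py .4842 -.2133 .0587 -1.337; python3 - <<'E'
from h import *
import pickle
f=cams.grab_frame("scene"); p=proj(f,[.5,-.2,.08])[0].astype(int); print(p)
pickle.dump(f,open("scene5.pkl","wb"))
save(f,"scene5",crop=(p[0]-50,p[1]-50,p[0]+50,p[1]+50),s=6)
f=cams.grab_frame("top"); save(f,"top5",s=1.5)
E
```

```text
t 11.95 shift [ 0.29 -0.3   8.42] turn [ 0.15  0.24 -0.06] yaw -1.338 q [-0.55  0.28  1.77  0.    1.1   0.79] open 0.061 F [-0.1  0.6 -5.7]
[186 190]
```

View pics/scene5.png

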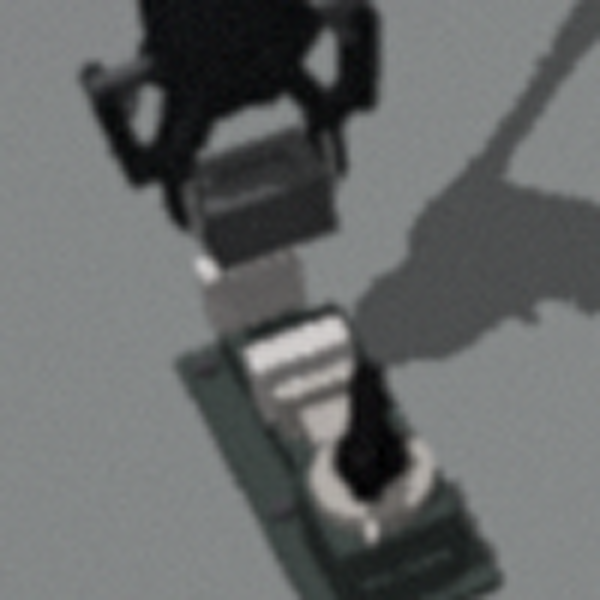

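View pics/top5.png

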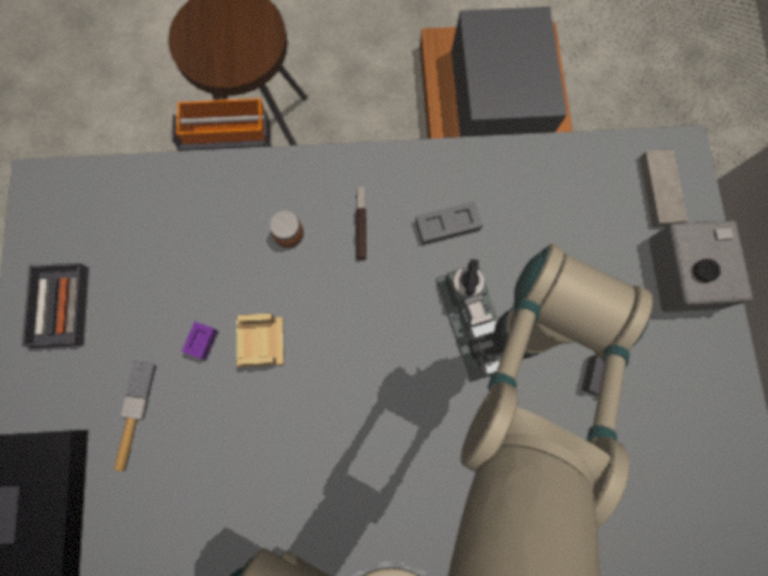

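>>> jog_arm(
  rows=[
    [[0.3, -0.3, 1], [0, 0, 0], 0],
    [[0.3, -0.3, 2.5], [0, 0, 0], 0],
    [[0.3, -0.3, 3.6], [0, 0, 0], 0],
    [[0.3, -0.3, 4.1], [0, 0, 0], 0],
    [[0.3, -0.3, 4.1], [0, 0, 0], 0],
    [[0.3, -0.3, 4.1], [0, 0, 0], 0],
  ],
)

```text
clock: 12.55
position: [0.4861, -0.2145, 0.1035]
tool_rot: [0.785, -0.619, -0.0, -0.0]
ft_force: [0.7, -0.1, -4.9]
opening: 0.0608
```

```bash
python3 g.py .4842 -.2133 .0587 -1.337; python3 - <<'E'
from h import *
import pickle
f=cams.grab_frame("scene"); p=proj(f,[.5,-.2,.08])[0].astype(int); print(p)
save(f,"scene6",crop=(p[0]-50,p[1]-50,p[0]+40,p[1]+40),s=6.6)
f=cams.grab_frame("top"); p=proj(f,[.5,-.2,.08])[0].astype(int); print(p);save(f,"top6",crop=(p[0]-50,p[1]-50,p[0]+40,p[1]+40),s=6.6)
E
```

```text
t 12.55 shift [-0.16  0.15  4.48] turn [0.01 0.02 0.05] yaw -1.336 q [-0.55  0.33  1.81  0.    1.    0.79] open 0.0608 F [ 0.7 -0.1 -4.9]
[186 190]
[322 224]
```

View pics/scene6.png

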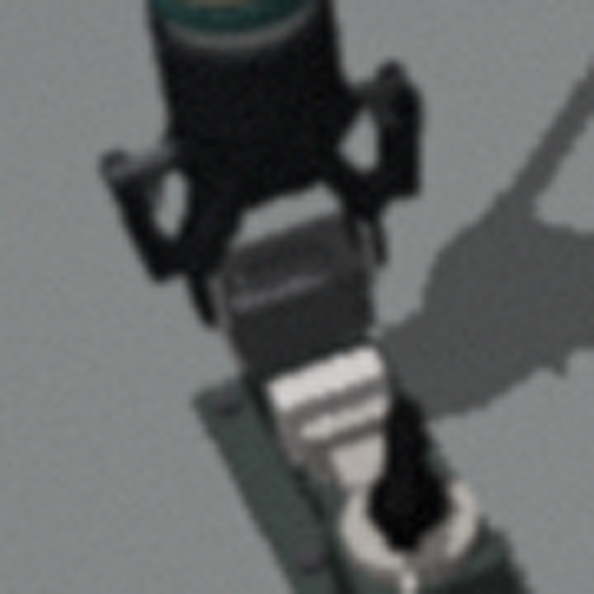

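View pics/top6.png

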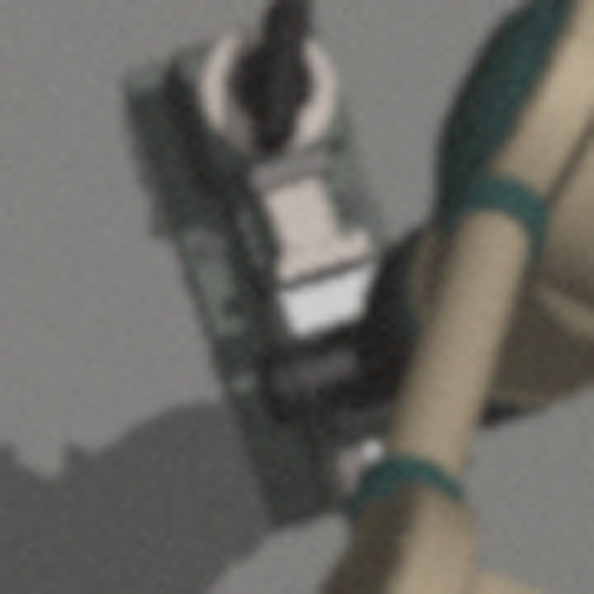

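>>> jog_arm(
  rows=[
    [[-0.2, 0.2, 0], [0, 0, 0], 0],
    [[-0.2, 0.2, 0], [0, 0, 0], 0],
    [[-0.2, 0.2, 0.3], [0, 0, 0], 0],
  ],
)

```text
clock: 12.9
position: [0.4838, -0.2137, 0.1016]
tool_rot: [0.785, -0.62, 0.001, -0.0]
ft_force: [0.9, -0.0, -5.5]
opening: 0.0612
```

```bash
python3 g.py .4842 -.2133 .0587 -1.337
```

```text
t 12.9 shift [-0.04 -0.04  4.29] turn [-0.08 -0.07  0.  ] yaw -1.337 q [-0.55  0.33  1.82  0.    0.99  0.79] open 0.0612 F [ 0.9 -0.  -5.5]
```

>>> jog_arm(
  rows=[
    [[0, 0, 0.6], [0, 0, 0], 0],
    [[0, 0, 1.2], [0, 0, 0], 0],
    [[0, 0, 1.8], [0, 0, 0], 0],
    [[0, 0, 2.4], [0, 0, 0], 0],
    [[0, 0, 3], [0, 0, 0], 0],
    [[0, 0, 3.5], [0, 0, 0], 0],
    [[0, 0, 3.8], [0, 0, 0], 0],
    [[0, 0, 3.8], [0, 0, 0], 0],
    [[0, 0, 3.8], [0, 0, 0], 0],
  ],
)

```text
clock: 13.65
position: [0.4835, -0.2135, 0.0626]
tool_rot: [0.785, -0.62, -0.0, -0.0]
ft_force: [0.1, 0.2, -4.8]
opening: 0.0607
```

```bash
python3 g.py .4842 -.2133 .0587 -1.337; python3 - <<'E'
from h import *
import pickle
f=cams.grab_frame("scene"); p=proj(f,[.5,-.2,.08])[0].astype(int); print(p)
save(f,"scene7",crop=(p[0]-50,p[1]-50,p[0]+40,p[1]+40),s=6.6)
E
```

```text
t 13.65 shift [-0.01 -0.07  0.39] turn [0.01 0.02 0.  ] yaw -1.337 q [-0.55  0.38  1.86  0.    0.9   0.79] open 0.0607 F [ 0.1  0.2 -4.8]
[186 190]
```

View pics/scene7.png

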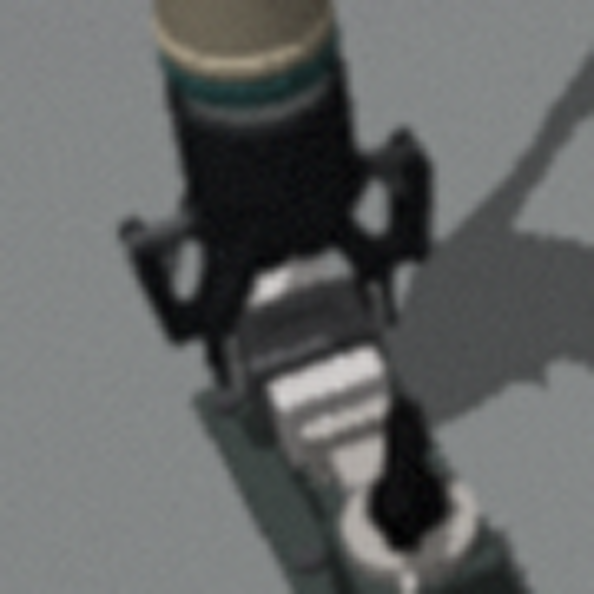

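Between the jaws without side force. Lower the last 4 mm.

>>> jog_arm(
  rows=[
    [[0, 0, 0.2], [0, 0, 0], 0],
    [[0, 0, 0.3], [0, 0, 0], 0],
    [[0, 0, 0.4], [0, 0, 0], 0],
    [[0, 0, 0.4], [0, 0, 0], 0],
  ],
)

```text
clock: 14.03
position: [0.4835, -0.2135, 0.0588]
tool_rot: [0.785, -0.62, 0.0, -0.0]
ft_force: [-0.4, 0.8, -4.6]
opening: 0.0611
```

```bash
python3 g.py .4842 -.2133 .0587 -1.337
```

```text
t 14.03 shift [-0.01 -0.08  0.01] turn [-0.01 -0.    0.  ] yaw -1.337 q [-0.55  0.38  1.87  0.    0.89  0.79] open 0.0611 F [-0.4  0.8 -4.6]
```

>>> jog_arm(
  rows=[
    [[0, 0, 0.1], [0, 0, 0], 0],
    [[0, 0, 0.15], [0, 0, 0], 0],
    [[0, 0, 0.15], [0, 0, 0], 0],
  ],
)

```text
clock: 14.28
position: [0.4835, -0.2136, 0.0587]
tool_rot: [0.785, -0.62, 0.0, -0.0]
ft_force: [-2.5, 2.0, 5.4]
opening: 0.0609
```

```bash
python3 g.py .4842 -.2133 .0587 -1.337
```

```text
t 14.28 shift [-0.01 -0.07 -0.  ] turn [-0.03 -0.03  0.01] yaw -1.337 q [-0.55  0.38  1.87  0.    0.89  0.79] open 0.0609 F [-2.5  2.   5.4]
```

>>> jog_arm(
  rows=[
    [[0, 0, -0.1], [0, 0, 0], 1],
    [[0, 0, -0.1], [0, 0, 0], 1],
    [[0, 0, -0.1], [0, 0, 0], 1],
    [[0, 0, -0.1], [0, 0, 0], 1],
    [[0, 0, -0.1], [0, 0, 0], 1],
    [[0, 0, -0.1], [0, 0, 0], 1],
    [[0, 0, -1], [0, 0, 0], 1],
    [[0, 0, -3], [0, 0, 0], 1],
    [[0, 0, -6], [0, 0, 0], 1],
    [[0, 0, -9], [0, 0, 0], 1],
    [[0, 0, -11], [0, 0, 0], 1],
    [[0, 0, -11], [0, 0, 0], 1],
  ],
)

```text
clock: 15.28
position: [0.4862, -0.2151, 0.1726]
tool_rot: [0.785, -0.62, 0.005, -0.001]
ft_force: [0.9, -1.3, 1.3]
opening: 0.0857
```

```bash
python3 g.py .607 -.182 .17 1.364; python3 - <<'E'
from h import *
import pickle
f=cams.grab_frame("scene"); p=proj(f,[.5,-.2,.08])[0].astype(int); print(p)
save(f,"scene8",crop=(p[0]-40,p[1]-30,p[0]+50,p[1]+60),s=6.6)
f=cams.grab_frame("top"); p=proj(f,[.5,-.2,.08])[0].astype(int); print(p);save(f,"top8",crop=(p[0]-50,p[1]-50,p[0]+40,p[1]+40),s=6.6)
E
```

```text
t 15.28 shift [ -0.43 -12.51   0.35] turn [   0.43   -0.69 -154.74] yaw -1.337 q [-0.55  0.26  1.72  0.    1.15  0.79] open 0.0857 F [ 0.9 -1.3  1.3]
[186 190]
[322 224]
```

View pics/scene8.png

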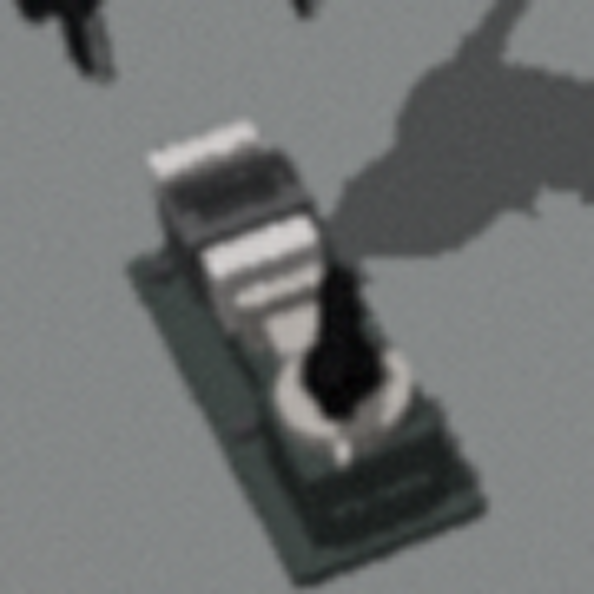

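View pics/top8.png

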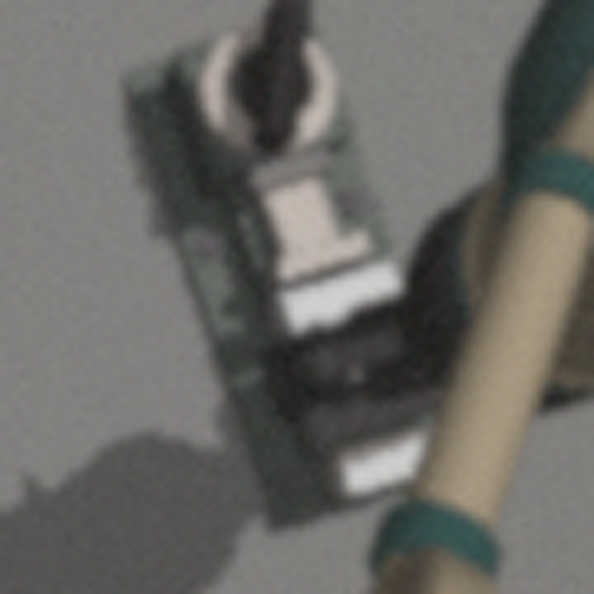

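```bash
cat > bar.py <<'E'
from h import *
import itertools
def barfit(frames,c0,a_rng,off=3,save_as=None,zs=(.087,.117)):
    best=[]
    masks=[]
    for f in frames:
        p=proj(f,[c0[0],c0[1],.1])[0]; x,y=int(p[0])-22,int(p[1])-22
        g=cv2.resize(f["pixels"][y:y+44,x:x+44].max(axis=2),None,fx=4,fy=4,interpolation=cv2.INTER_CUBIC)
        masks.append((f,x,y,(g<45)))
    for a in a_rng:
        for dx,dy in itertools.product(np.arange(-4,5,1)*1e-3,repeat=2):
            sc=0
            for f,x,y,m in masks:
                P=[[sx*.032,sy*.008,z] for sx in(-1,1) for sy in(-1,1) for z in zs]
                P=R.from_euler('z',a).apply(P)+[c0[0]+dx,c0[1]+dy,0]
                q=(proj(f,P)-[x,y]+.5)*4-.5
                im=np.zeros(m.shape,np.uint8); cv2.fillConvexPoly(im,cv2.convexHull(q.round().astype(np.int32)),1)
                sc+=(im&m).sum()/((im|m).sum())
            best.append((sc/len(masks),a,dx,dy))
    best.sort(reverse=True)
    if save_as:
        a,dx,dy=best[0][1:]
        outs=[]
        for f,x,y,m in masks:
            im=cv2.resize(f["pixels"][y:y+44,x:x+44,::-1],None,fx=8,fy=8,interpolation=cv2.INTER_CUBIC)
            P=[[sx*.032,sy*.008,z] for sx in(-1,1) for sy in(-1,1) for z in zs]
            P=R.from_euler('z',a).apply(P)+[c0[0]+dx,c0[1]+dy,0]
            q=(proj(f,P)-[x,y]+.5)*8-.5
            cv2.polylines(im,[cv2.convexHull(q.round().astype(np.int32))],1,(0,0,255)); outs.append(im)
        cv2.imwrite("pics/"+save_as+".png",np.hstack(outs))
    return best
E
python3 - <<'E'
from bar import *
import pickle
t=pickle.load(open("top.pkl","rb"));s=pickle.load(open("scene.pkl","rb"))
for fr in ([t],[s],[t,s]):
    b=barfit(fr,(.6090,-.1830),np.arange(-.6,.4,.04),save_as="bar%d"%len(fr))
    for r in b[:4]: print(np.round(r,3))
E
```

```text
[ 0.264 -0.28   0.001  0.004]
[ 0.264 -0.32  -0.001  0.004]
[ 0.264 -0.24   0.001  0.004]
[ 0.263 -0.24   0.004  0.003]
[ 0.44  -0.24   0.001  0.001]
[ 0.439 -0.24   0.002  0.001]
[ 0.439 -0.2    0.003  0.001]
[ 0.439 -0.24   0.004  0.001]
[ 0.344 -0.28   0.004  0.002]
[ 0.344 -0.32   0.001  0.003]
[ 0.343 -0.28   0.003  0.002]
[ 0.343 -0.24   0.003  0.002]
```

View pics/bar2.png

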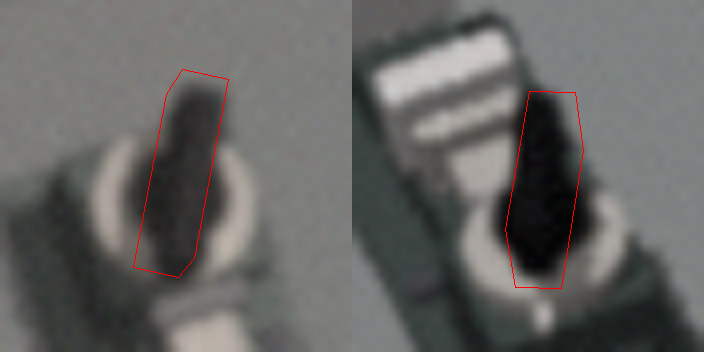

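```bash
python3 - <<'E'
from h import *
import pickle
t=pickle.load(open("top.pkl","rb"));s=pickle.load(open("scene.pkl","rb"))
rows=[]
for f in(t,s):
    outs=[]
    for a in (0,-.1,-.2,-.3):
        c=(.6092,-.1832) if f is t else (.611,-.183)
        p=proj(f,[*c,.1])[0]; x,y=int(p[0])-18,int(p[1])-18; k=5.5
        im=f["pixels"][y:y+36,x:x+36,::-1].astype(float); im=np.clip(im*1.6,0,255).astype(np.uint8)
        im=cv2.resize(im,None,fx=k,fy=k,interpolation=cv2.INTER_CUBIC)
        P=[[sx*.032,sy*.008,z] for z in (.117,.087) for sx,sy in((-1,-1),(-1,1),(1,1),(1,-1))]
        P=R.from_euler('z',a).apply(P)+[*c,0]
        q=((proj(f,P)-[x,y]+.5)*k-.5).round().astype(np.int32)
        cv2.polylines(im,[q[:4]],1,(0,0,255));cv2.polylines(im,[q[4:]],1,(255,120,0)); outs.append(im)
    rows.append(np.hstack(outs))
cv2.imwrite("pics/barsweep.png",np.vstack(rows))
E
```

```text
(no output)
```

View pics/barsweep.png

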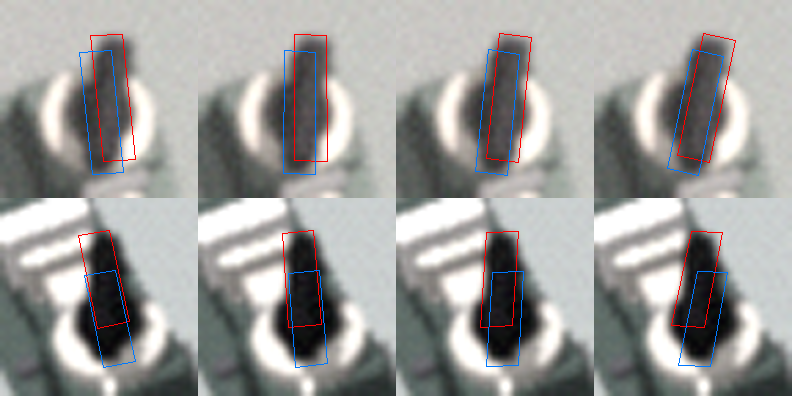

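>>> jog_arm(
  rows=[
    [[0, -3, 0], [0, 0, -7], 1],
    [[0, -6, 0], [0, 0, -14], 1],
    [[-0.2, -9, 0], [0, 0, -21], 1],
    [[-0.4, -11.5, 0], [0, 0, -28], 1],
    [[-0.4, -12.5, 0], [0, 0, -35], 1],
    [[-0.4, -12.5, 0], [0, 0, -42], 1],
    [[-0.4, -12.5, 0], [0, 0, -49], 1],
    [[-0.4, -12.5, 0], [0, 0, -56], 1],
    [[-0.4, -12.5, 0], [0, 0, -63], 1],
    [[-0.4, -12.5, 0], [0, 0, -70], 1],
    [[-0.4, -12.5, 0], [0, 0, -77], 1],
    [[-0.4, -12.5, 0], [0, 0, -84], 1],
  ],
)

```text
clock: 16.38
position: [0.603, -0.1802, 0.1652]
tool_rot: [0.998, 0.068, -0.002, -0.001]
ft_force: [0.7, -0.0, -0.9]
opening: 0.0856
```

```bash
python3 g.py .609 -.183 .15 1.40
```

```text
t 16.38 shift [0.56 0.36 1.51] turn [ -0.24   0.09 -72.47] yaw 0.135 q [-0.4   0.41  1.5   0.    1.23 -0.54] open 0.0856 F [ 0.7 -0.  -0.9]
```

>>> jog_arm(
  rows=[
    [[0.2, 0.1, 0.5], [0, 0, -7], 1],
    [[0.4, 0.3, 1], [0, 0, -14], 1],
    [[0.4, 0.3, 1.2], [0, 0, -21], 1],
    [[0.4, 0.3, 1.2], [0, 0, -28], 1],
    [[0.4, 0.3, 1.2], [0, 0, -35], 1],
    [[0.4, 0.3, 1.2], [0, 0, -42], 1],
    [[0.4, 0.3, 1.2], [0, 0, -49], 1],
    [[0.4, 0.3, 1.2], [0, 0, -56], 1],
    [[0.4, 0.3, 1.2], [0, 0, -63], 1],
    [[0.4, 0.3, 1.2], [0, 0, -70], 1],
    [[0.4, 0.3, 1.2], [0, 0, -72], 1],
    [[0.4, 0.3, 1.2], [0, 0, -72], 1],
  ],
)

```text
clock: 17.38
position: [0.6074, -0.1827, 0.1533]
tool_rot: [0.769, 0.639, -0.001, -0.002]
ft_force: [0.7, -0.4, -1.2]
opening: 0.0855
```

```bash
python3 g.py .609 -.183 .102 1.40; python3 - <<'E'
from h import *
f=cams.grab_frame("scene"); p=proj(f,[.6,-.18,.1])[0].astype(int); print(p)
save(f,"scene9",crop=(p[0]-50,p[1]-50,p[0]+40,p[1]+40),s=6.6)
E
```

```text
t 17.38 shift [-0.    0.18  5.13] turn [-0.21 -0.05 -0.79] yaw 1.386 q [-0.4   0.43  1.51  0.    1.21 -1.79] open 0.0855 F [ 0.7 -0.4 -1.2]
[197 209]
```

View pics/scene9.png

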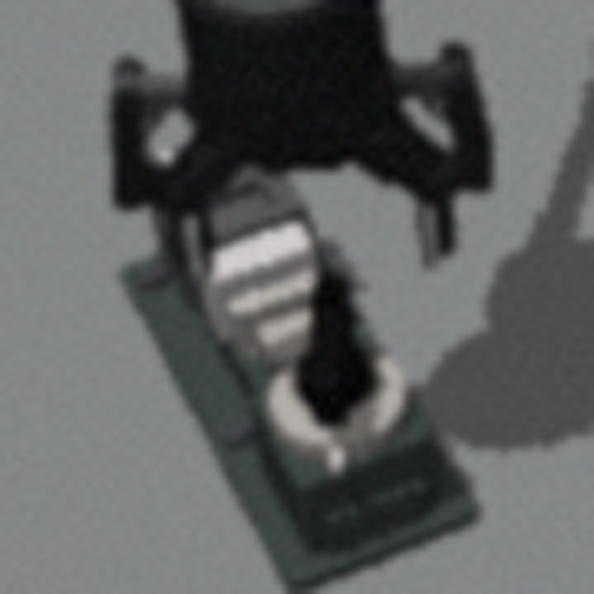

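>>> jog_arm(
  rows=[
    [[0, 0.2, 1.5], [0, 0, -0.8], 1],
    [[0, 0.2, 3], [0, 0, -0.8], 1],
    [[0, 0.2, 4.3], [0, 0, -0.8], 1],
    [[0, 0.2, 5], [0, 0, -0.8], 1],
    [[0, 0.2, 5], [0, 0, -0.8], 1],
    [[0, 0.2, 5], [0, 0, -0.8], 1],
  ],
)

```text
clock: 17.93
position: [0.6102, -0.1834, 0.1048]
tool_rot: [0.765, 0.644, -0.0, -0.001]
ft_force: [0.1, -0.5, 0.5]
opening: 0.0856
```

```bash
python3 g.py .609 -.183 .102 1.40
```

```text
t 17.93 shift [ 0.02 -0.12  0.28] turn [-0.07 -0.02 -0.04] yaw 1.399 q [-0.4   0.47  1.57  0.    1.11 -1.8 ] open 0.0856 F [ 0.1 -0.5  0.5]
```

>>> jog_arm(
  rows=[
    [[0, -0.1, 0.2], [0, 0, 0], 0.5],
    [[0, -0.1, 0.2], [0, 0, 0], 0.4],
    [[0, -0.1, 0.2], [0, 0, 0], 0.3],
    [[0, -0.1, 0.2], [0, 0, 0], 0.2],
    [[0, -0.1, 0.2], [0, 0, 0], 0],
    [[0, -0.1, 0.2], [0, 0, 0], 0],
    [[0, -0.1, 0.2], [0, 0, 0], 0],
    [[0, -0.1, 0.2], [0, 0, 0], 0],
    [[0, -0.1, 0.2], [0, 0, 0], 0],
    [[0, -0.1, 0.2], [0, 0, 0], 0],
  ],
)

```text
clock: 18.77
position: [0.6097, -0.1834, 0.1038]
tool_rot: [0.765, 0.644, 0.0, 0.0]
ft_force: [-0.6, 0.2, 5.0]
opening: 0.015
```

```bash
python3 g.py .609 -.183 .102 1.40; python3 - <<'E'
from h import *
print(ctrl.get_state()["moment"])
f=cams.grab_frame("scene"); p=proj(f,[.6,-.18,.1])[0].astype(int); print(p)
save(f,"scene10",crop=(p[0]-50,p[1]-50,p[0]+40,p[1]+40),s=6.6)
E
```

```text
t 18.77 shift [ 0.03 -0.07  0.18] turn [ 0.04  0.   -0.01] yaw 1.4 q [-0.4   0.47  1.57  0.    1.1  -1.8 ] open 0.015 F [-0.6  0.2  5. ]
[ 0.04549084  0.09196096 -0.03392638]
[197 209]
```

View pics/scene10.png

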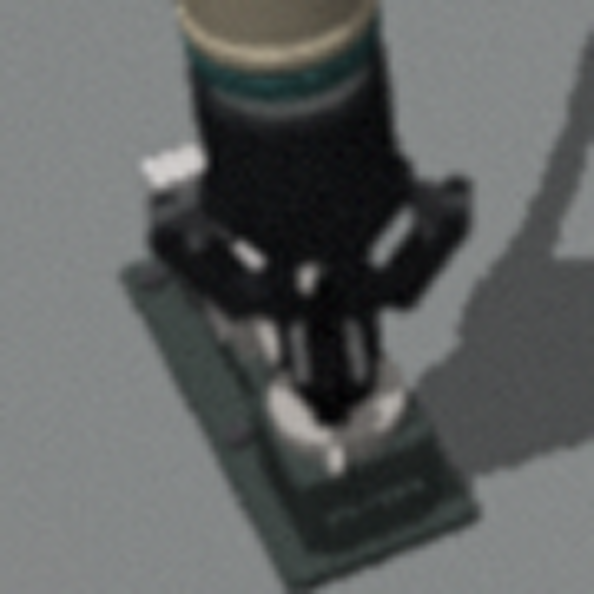

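>>> jog_arm(
  rows=[
    [[0, 0, -0.1], [0, 0, 4], 0],
    [[0, 0, -0.1], [0, 0, 9], 0],
    [[0, 0, -0.1], [0, 0, 14], 0],
    [[0, 0, -0.1], [0, 0, 19], 0],
    [[0, 0, -0.1], [0, 0, 24], 0],
    [[0, 0, -0.1], [0, 0, 29], 0],
    [[0, 0, -0.1], [0, 0, 34], 0],
    [[0, 0, -0.1], [0, 0, 39], 0],
    [[0, 0, -0.1], [0, 0, 44], 0],
    [[0, 0, -0.1], [0, 0, 49], 0],
    [[0, 0, -0.1], [0, 0, 54], 0],
    [[0, 0, -0.1], [0, 0, 60], 0],
  ],
)

```text
clock: 19.82
position: [0.6099, -0.183, 0.1039]
tool_rot: [0.985, 0.173, 0.0, -0.0]
ft_force: [1.3, 1.1, -0.1]
opening: 0.0151
```

```bash
python3 g.py .6097 -.1834 .104 0.3; python3 - <<'E'
from h import *
print(ctrl.get_state()["moment"])
f=cams.grab_frame("scene"); p=proj(f,[.6,-.18,.1])[0].astype(int); print(p)
save(f,"scene11",crop=(p[0]-50,p[1]-50,p[0]+40,p[1]+40),s=6.6)
E
```

```text
t 19.82 shift [-0.04  0.03 -0.02] turn [-0.02 -0.06  2.77] yaw 0.348 q [-0.4   0.47  1.57  0.    1.1  -0.75] open 0.0151 F [ 1.3  1.1 -0.1]
[ 0.16156665 -0.18300089  0.15991501]
[197 209]
```

View pics/scene11.png

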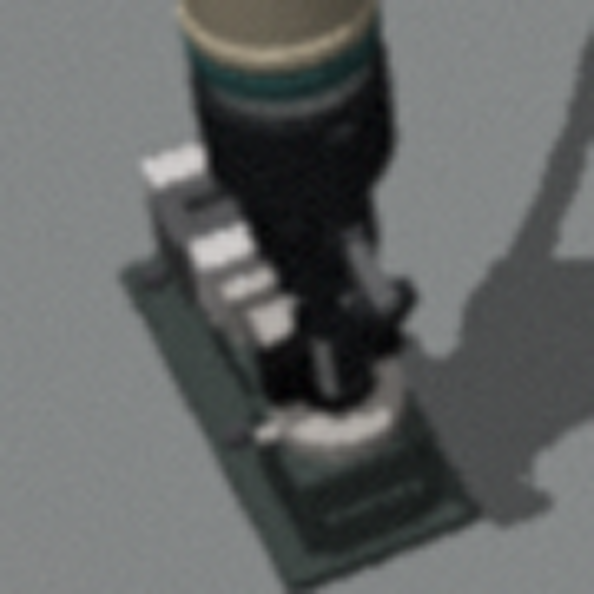

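>>> jog_arm(
  rows=[
    [[0, 0, 0], [0, 0, 5], 0],
    [[0, 0, 0], [0, 0, 10], 0],
    [[0, 0, 0], [0, 0, 15], 0],
    [[0, 0, 0], [0, 0, 20], 0],
    [[0, 0, 0], [0, 0, 25], 0],
    [[0, 0, 0], [0, 0, 30], 0],
    [[0, 0, 0], [0, 0, 35], 0],
    [[0, 0, 0], [0, 0, 40], 0],
    [[0, 0, 0], [0, 0, 45], 0],
    [[0, 0, 0], [0, 0, 50], 0],
    [[0, 0, 0], [0, 0, 55], 0],
    [[0, 0, 0], [0, 0, 60], 0],
  ],
)

```text
clock: 20.87
position: [0.6105, -0.1831, 0.1039]
tool_rot: [0.94, -0.341, 0.001, -0.0]
ft_force: [2.9, 0.4, -0.4]
opening: 0.015
```

```bash
python3 g.py .6097 -.1834 .104 -1.1; python3 - <<'E'
from h import *
print(ctrl.get_state()["moment"])
f=cams.grab_frame("scene"); p=proj(f,[.6,-.18,.1])[0].astype(int); print(p)
save(f,"scene12",crop=(p[0]-50,p[1]-50,p[0]+40,p[1]+40),s=6.6)
E
```

```text
t 20.87 shift [-0.04  0.08 -0.01] turn [-0.1  -0.05 23.15] yaw -0.696 q [-0.4   0.47  1.57  0.    1.1   0.29] open 0.015 F [ 2.9  0.4 -0.4]
[ 0.20989198 -0.3670726   0.27463544]
[197 209]
```

View pics/scene12.png

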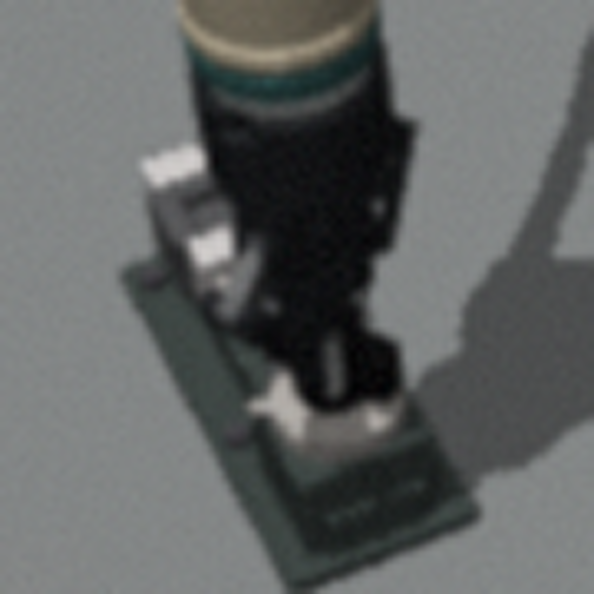

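>>> jog_arm(
  rows=[
    [[0, 0, 0], [0, 0, 5], 0],
    [[0, 0, 0], [0, 0, 10], 0],
    [[0, 0, 0], [0, 0, 15], 0],
    [[0, 0, 0], [0, 0, 20], 0],
    [[0, 0, 0], [0, 0, 25], 0],
    [[0, 0, 0], [0, 0, 30], 0],
    [[0, 0, 0], [0, 0, 35], 0],
    [[0, 0, 0], [0, 0, 40], 0],
    [[0, 0, 0], [0, 0, 40], 0],
  ],
)

```text
clock: 21.67
position: [0.6106, -0.1834, 0.1039]
tool_rot: [0.768, -0.641, 0.001, -0.001]
ft_force: [4.6, 0.1, -2.5]
opening: 0.015
```

```bash
python3 g.py .6097 -.1834 .104 -1.1; python3 - <<'E'
from h import *
print(ctrl.get_state()["moment"])
f=cams.grab_frame("scene"); p=proj(f,[.6,-.18,.1])[0].astype(int); print(p)
save(f,"scene13",crop=(p[0]-50,p[1]-50,p[0]+40,p[1]+40),s=6.6)
E
```

```text
t 21.67 shift [-0.02  0.09 -0.01] turn [ -0.12  -0.05 -16.68] yaw -1.391 q [-0.4   0.47  1.57  0.    1.1   0.99] open 0.015 F [ 4.6  0.1 -2.5]
[ 0.11943029 -0.68393313  0.04748871]
[197 209]
```

View pics/scene13.png

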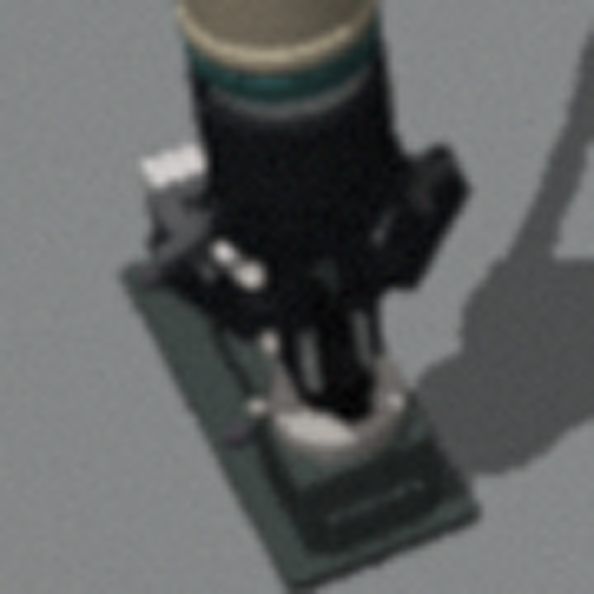

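>>> jog_arm(
  rows=[
    [[0, 0, 0], [0, 0, 0], 1],
    [[0, 0, 0], [0, 0, 0], 1],
    [[0, 0, 0], [0, 0, 0], 1],
    [[0, 0, 0], [0, 0, 0], 1],
    [[0, 0, 0], [0, 0, 0], 1],
    [[0, 0, 0], [0, 0, 0], 1],
    [[0, 0, -1], [0, 0, 0], 1],
    [[0, 0, -3], [0, 0, 0], 1],
    [[0, 0, -6], [0, 0, 0], 1],
    [[0, 0, -9], [0, 0, 0], 1],
    [[0, 0, -12], [0, 0, 0], 1],
    [[0, 0, -12], [0, 0, 0], 1],
  ],
)

```text
clock: 22.72
position: [0.6127, -0.1847, 0.2324]
tool_rot: [0.767, -0.641, 0.006, -0.002]
ft_force: [0.9, -0.8, 0.6]
opening: 0.0852
```

```bash
python3 g.py .5 .1 .25 -1.391
```

```text
t 22.72 shift [-30.     6.02  -2.05] turn [-0.65 -0.42 -0.08] yaw -1.392 q [-0.4   0.37  1.39  0.    1.36  0.99] open 0.0852 F [ 0.9 -0.8  0.6]
```

>>> jog_arm(
  rows=[
    [[-3, 0.6, -1], [0, 0, 0], 1],
    [[-6, 1.2, -2], [0, 0, 0], 1],
    [[-10, 2, -2], [0, 0, 0], 1],
    [[-14, 3, -2], [0, 0, 0], 1],
    [[-18, 4, -2], [0, 0, 0], 1],
    [[-22, 4.5, -2], [0, 0, 0], 1],
    [[-26, 5, -2], [0, 0, 0], 1],
    [[-29, 6, -2], [0, 0, 0], 1],
    [[-30, 6, -2], [0, 0, 0], 1],
    [[-30, 6, -2], [0, 0, 0], 1],
    [[-30, 6, -2], [0, 0, 0], 1],
  ],
)

```text
clock: 23.63
position: [0.4977, 0.1011, 0.2448]
tool_rot: [0.768, -0.641, 0.001, -0.0]
ft_force: [0.7, -0.1, 0.3]
opening: 0.0856
```

```bash
python3 - <<'E'
from h import *
import pickle
for n in("scene","top"):
    f=cams.grab_frame(n); p=proj(f,[.53,-.2,.06])[0].astype(int); print(n,p)
    pickle.dump(f,open(n+"E.pkl","wb"))
    save(f,n+"E",crop=(p[0]-45,p[1]-45,p[0]+45,p[1]+45),s=6.6)
    if n=="top": save(f,"topfull",s=1.5)
E
```

```text
scene [188 202]
top [319 215]
```

View pics/sceneE.png

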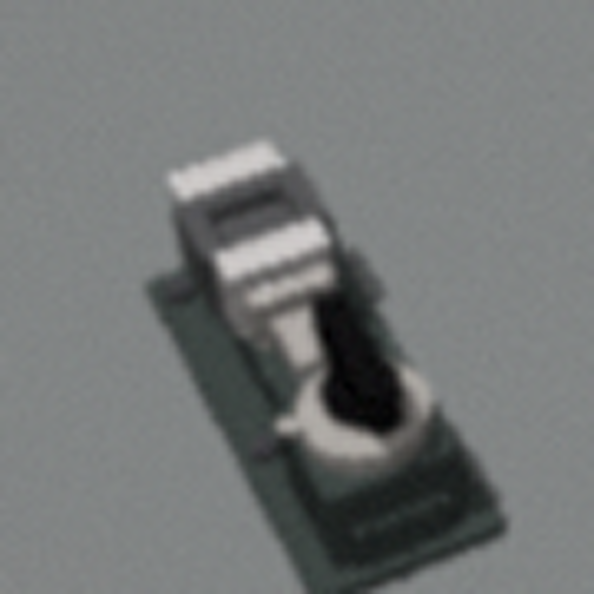

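View pics/topE.png

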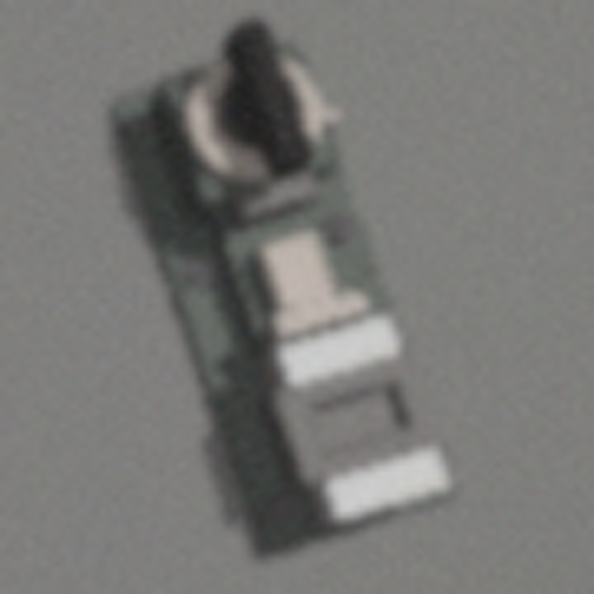

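View pics/topfull.png

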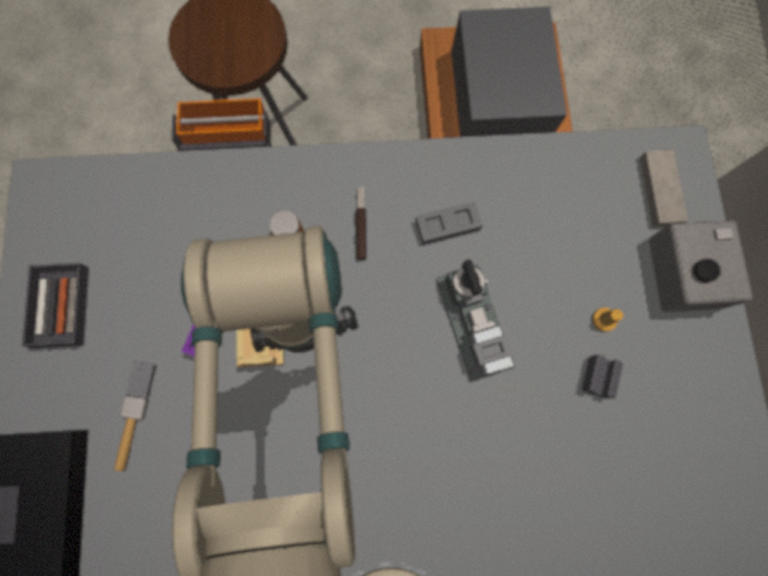

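```bash
python3 - <<'E'
from h import *
import pickle
f=pickle.load(open("topE.pkl","rb")); c=(.5408,-.1998)
Rz=R.from_euler('z',.2345).as_matrix()
for n,q,z in [("fixed",(325,488),.075),("fixed",(440,448),.075),("mov",(292,390),.075),("mov",(400,352),.075),("blk+y",(283,400),.073),("blk+y",(308,483),.073),("blk-y",(435,447),.073),("blk-y",(408,372),.073)]:
    p=(np.array(q)+.5)/6.6-.5+[319-45,215-45]
    print(n,(Rz.T@(ray(f,*p,z)-[*c,0])).round(4))
print(ctrl.get_state()["ft_force"]); ctrl.sign_off()
E
```

```text
fixed [-0.088   0.0246  0.075 ]
fixed [-0.0862 -0.0266  0.075 ]
mov [-0.0457  0.0242  0.075 ]
mov [-0.0437 -0.0243  0.075 ]
blk+y [-0.0485  0.0288  0.073 ]
blk+y [-0.084   0.0302  0.073 ]
blk-y [-0.0852 -0.0253  0.073 ]
blk-y [-0.0525 -0.0252  0.073 ]
[-0.32787631 -0.40432066  0.48165408]
the job is handed in; nothing more can be done
```

I took the grey block out of the cradle by its long sides and set it down on the bare bench. I then took it again by its ends and stood it, pocket up, between the jaws. I turned the knob clockwise by about 2.8 rad in a single grasp, let go, withdrew the arm and handed the job in at about 24 s.

**Clamping:**
- The wrist moment rose to about 0.27 N m, close to the stated slip torque. Over the last 40 degrees the collar's pointer did not move, so all of that turn was slip. I put the total slip at about 1.1 rad, well past two clicks.
- In the last top picture the gap between the jaws measures 42 mm against the 40 mm block, within the measuring error. The block is square to the jaws and against the fixed one.
- Its centre is within about 2–3 mm of the jaws' middle. The -y end was only roughly readable, because the jaw partly hides it.

**Arm and bench:** The gripper was clear, with about zero force on the wrist. The other bench items look unmoved in the last full top picture, apart from the jar and the purple look-alike, which the arm partly covers. The arm never worked near either of them.

**Not checked:** I could not measure the jaw's pressing force directly. I infer it from the slip and the stopped collar.

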